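# Load the orbital shaker and dial in its speed

## Task

Get the shaker ready for its next run: take the small capped bottle off its platform and stand it upright on the bench, then lower the tube carrier fully home onto the platform's two locating pins, keeping it level. Then, reaching in under the platform's overhang, roll the knurled thumbwheel on the left of the sloping control panel (as you face it) by its edge until the digit 4 stands centred in its window. Leave the other thumbwheel and everything else on the bench as they are.

Things in the scene. Friction and masses are not known exactly. Their poses are not given: they have to be found in the camera images.
- shaker: orbital shaker fixed to the bench, cream housing, aluminium platform on top. Origin under it on the bench; x runs from its front (the panel side) to its back, y to the left as one faces the panel, z up. Housing x -127 to +95 mm, y +-110, 125 high. Platform x -110 to +95, y +-105, underside 140 and top 150 mm above the bench: it overhangs the sloping front panel and its two thumbwheels (left: speed, right: time)
- round_pin (a point): foot (platform level) of the round locating pin, 10 mm in diameter, 13 mm high, its top 8 mm tapered to a 5 mm tip; at x +10, y +58 of the shaker
- diamond_pin (a point): foot (platform level) of the diamond locating pin, a lozenge 7 mm wide along the shaker's x and 3.6 mm along its y, 13 mm high, its top 8 mm tapered; 116 mm to the right of the round pin
- carrier_grip (a point): middle of the carrier's black handle bar (the grasp point), 66 mm above the carrier's underside; axes are the carrier's. Bar 52 mm long along y, 12 wide along x, 12 high, on two slim steel posts 38 mm apart
- large_hole (a point): lower mouth of the carrier's large hole (12 mm, right through, goes on the round pin), at carrier y = +58, level with the underside
- small_hole (a point): lower mouth of the carrier's small hole (9 mm, goes on the diamond pin), at carrier y = -58, level with the underside
- bottle_mid (a point): centre of the small amber bottle with a white cap that stands on the platform: 36 mm in diameter, 75 mm high, 0.09 kg, origin half-way up; z is its axis
- bottle: the same bottle; origin under its foot
- carrier: tube carrier, starts on the bench; origin under the middle of its plate. Aluminium plate 110 (x) x 145 (y) x 8 mm, two rows of five capped tubes in blocks along y at x = +-44 (20 mm wide, 94 long, 36 mm high over the caps), 0.45 kg
- speed_wheel (a joint): angle of the left (speed) wheel in rad; digit k stands centred in the window at k x 0.628 (digit 4 at 2.513, and every 6.283 from there). It turns endlessly either way, no detents, held where it is left by friction of 0.03 N m. It grows as the exposed edge is rolled up the slope, falls as it is rolled down
- speed_axle (a point): centre of the left (speed) wheel on its axle, which lies along the shaker's y; axes as the shaker's. The knurled wheel is 54 mm over its 24 small ribs, 14 wide, and stands 10 mm out of the panel for 42 mm along the slope. The panel is flat, (x -127, z 15) to (x +4, z 125) of the shaker: 40 degrees from level, outward normal (-0.643, 0, 0.766); the axle lies 17 mm below its surface
- speed_window (a point): middle of the speed window, 14.8 mm to the right of the wheel's middle, where the digit drum (radius 18.5 mm) comes 1.5 mm out of the panel; the window shows about 12 mm of the drum
- speed_four (a point): centre of the digit 4 on the speed drum; it turns with the wheel, the digits are 11.6 mm apart round the drum
- time_axle (a point): centre of the right-hand (time) wheel, same sizes, 100 mm to the right of the speed wheel; leave it alone
- time_mark (a point): a point on the time wheel's rim, which turns with it
- tube_rack: white plastic tube rack 90 x 90 mm, 70 mm high over the tube caps; bystander, origin under its middle
- wash_bottle: white wash bottle, 60 mm in diameter, with a bent spout that reaches 48 mm along its -x, 193 mm high; bystander, origin under its foot
- tip_box: pipette tip box 85 (x) x 120 (y) x 58 mm; bystander, origin under its middle
- jar: amber jar 52 mm in diameter, 90 mm high; bystander, origin under its foot
- beaker: glass beaker 72 mm in diameter, 95 mm high; bystander, origin under its foot
- dishes: stack of three dishes 90 mm in diameter, 41 mm high; bystander, origin under its middle
- marker: marker pen lying on the bench, 125 (x) x 14 x 14 mm; bystander, origin under its middle
There are look-alikes about, which are no part of the job. Leave any green look-alike of the carrier alone.

How it is judged:
By the outcome, as a careful person would: the job done as asked, in the order asked, and still so for the second after the job is handed in, with the robot touching nothing.
It also fails if it takes over 72 s, if anything falls off the work surface, if the arm or the gripper's body presses on something with over 40 N, if the wrist force passes 120 N, or if a joint passes its speed limit or range.

## Robot

A 6-joint arm with a two-finger parallel gripper is mounted at the origin on the work surface. World frame = base frame: x ahead of the robot, y to its left, z up, the work surface at z = 0. Lengths are in m, angles in degrees, forces in N, time in s.
With the tool pointing down it reaches from about 0.35 to 0.975 m from the base axis. Payload 17.4 kg.
Tool frame: the origin (TCP) lies midway between the tips of the shut fingers; the grasp point (between the pads) lies 19 mm behind it (arm.tcp_to_grasp is the distance from the TCP to the grasp point, in m); z points along the fingers, y is the line along which they close (so a half turn about z gives the same grasp; the last joint's range is limited). The gripper opens to 85 mm and grips with 20 to 120 N. Pads are 22 mm wide; open, the fingers measure 114 mm over their backs; the gripper's body (76 mm by 85 mm) begins 54 mm behind the grasp point. The pads swing forward as they close: fully open they stand 13 mm farther back than shut.
Start: joints at [61.031, 6.646, 82.598, -0, 90.757, -2.166], TCP at [0.304, 0.602, 0.231] pointing down, gripper open.
Joint ranges: [-162.19, 162.19], [-47.58, 125.68], [4.15, 143.07], [-65.23, 245.23], [0.69, 171.88], [-170.13, 170.13]. Speed limits (degrees/s): [108.29, 108.29, 127.2, 180, 180, 180].

## Interface

Orientations are given as [roll, pitch, yaw] about the fixed x, y, z axes, in that order (R = Rz(yaw) Ry(pitch) Rx(roll)).
In Python, from bench import arm gives the robot as it stands.
- The arm moves only by the tool play_rows, never from a script. Its argument "targets" is a list of rows, each an object of numbers: "grip": the opening, from -1 (shut) to 1 (fully open); "tx", "ty", "tz": the shift along the tool's x, y, z normalised to -1 to 1, where 1 is 60 cm; "wx", "wy", "wz": the turn, a rotation vector about the tool's x, y, z normalised to -1 to 1, where 1 is 360 degrees. In form: [{"grip": .., "tx": .., "ty": .., "tz": .., "wx": .., "wy": .., "wz": ..}, ...]. A call has 1 to 12 rows; each row is the pose to reach, as a shift and turn from the pose commanded when the call began, along the tool's axes at that moment, turning the shorter way round; what a row does not reach only later rows make up. A row lasts 1/10 s, in which the tool goes at most 50 mm and 8.59 degrees, less where a joint would pass 70% of its speed; a pose out of reach is approached as far as the arm can. A call with a number of a shift or a turn outside -1 to 1 is refused whole. A call with a gripper value outside its range is refused whole. The fingers move at their own pace and stop on an object; the grip force is fixed at half the most. Time passes only in rows, so rows that repeat a pose let the fingers close. It gives the time, the measured TCP pose, the force, the opening and the grip force at its end, in the units of the state.
- arm.read_state(): the state, without advancing time (a new reading comes with each control period).
- arm.camera(name): name is "scene" or "side" or "wrist"; returns a dict with "img" (480x640x3 uint8, blue, green, red), "intrinsics" (3x3 intrinsics, pixels), "dist_coeffs" ([k1, k2, p1, p2, k3] as OpenCV has them; the pictures are not rectified), "world_from_camera" (4x4, takes a point from camera to world coordinates); the wrist camera has in their place "tool_from_camera" (4x4, takes a point from camera to tool coordinates, whose origin is the TCP and whose axes are the flange's). Camera axes: x right, y up, looking along -z (the intrinsics and any distortion apply to the point x, -y, -z); pixel columns grow to the right and rows downward; lengths in m; the calibration is good to about 2 mm. A picture is of the moment at which its call begins: read the wrist's pose just before it. There is no depth.
- arm.finish_job(): hands the job in; it is judged then, once.
The state is a dict: "time_s": time; "joints": joint angles; "qvel": joint speeds; "joint_torque": joint torques, N m; "position": TCP position; "eef_rot": TCP orientation; "wrist_force": force on the tool from outside, world axes, zero at the start; "torque": the same for the moment, N m; "grip_width": opening from 0.0 (shut) to 1.0 (fully open); "grip_force": force on a finger pad.
Only numpy, scipy, OpenCV 4.12 (cv2) and the standard library are available. Lean on these libraries where they do the work, as an engineer would, in place of code of your own. Each camera call takes 0.05 s, during which the arm holds its last target. There are 200 camera calls.

## Working session

There is one attempt and no reset: what is moved stays moved. The work goes in short steps, Python scripts to look and compute and a tool call to move; the robot and the scene stay as the last step left them, time stands still between calls to the robot, and variables do not carry over. Pictures are saved under pics/ and viewed, at most 10 in all, crops included, and the job is handed in when it is done.

Besides the shell and the picture viewer there is one more tool, called as name(argument=value, ...) on one line, values as JSON. play_rows: Moves the arm, as the interface text tells. Scaled input: -1 to 1 covers 60 cm each way for a shift and 360 degrees each way for a turn. Its arguments: {"type":"object","properties":{"targets":{"type":"array"}},"required":["targets"]}

```bash
mkdir -p pics; ls
cat > h.py <<'E'
import numpy as np,cv2,pickle
from scipy.spatial.transform import Rotation as R
from bench import arm
def T_tool(s=None):
    s=s or arm.read_state(); T=np.eye(4); T[:3,:3]=R.from_euler('xyz',s['eef_rot'],degrees=True).as_matrix(); T[:3,3]=s['position']; return T
def snap(name,fn):
    s=arm.read_state(); c=arm.camera(name); 
    c=dict(c); 
    if name=='wrist': c['world_from_camera']=T_tool(s)@np.array(c['tool_from_camera'])
    cv2.imwrite('pics/%s.png'%fn,c['img']); pickle.dump({k:np.array(v) for k,v in c.items() if k!='name'},open('pics/%s.pkl'%fn,'wb')); return c
def load(fn): return pickle.load(open('pics/%s.pkl'%fn,'rb'))
def ray(c,u,v):
    p=cv2.undistortPoints(np.array([[[u,v]]],float),c['intrinsics'],c['dist_coeffs'])[0,0]
    W=c['world_from_camera']; d=W[:3,:3]@np.array([p[0],-p[1],-1.]); return W[:3,3],d/np.linalg.norm(d)
def atz(c,u,v,z):
    o,d=ray(c,u,v); return o+d*(z-o[2])/d[2]
def proj(c,P):
    P=np.atleast_2d(P).astype(float); W=np.linalg.inv(c['world_from_camera']); q=P@W[:3,:3].T+W[:3,3]; q=q*[1,-1,-1]
    return cv2.projectPoints(q,np.zeros(3),np.zeros(3),c['intrinsics'],c['dist_coeffs'])[0][:,0]
E
python3 - <<'E'
from h import *
a=snap('scene','s0');b=snap('side','d0');w=snap('wrist','w0')
for c in(a,b,w): print(np.round(c['world_from_camera'],3).tolist(),np.round(c['intrinsics'],1).tolist())
print(arm.read_state())
E
```

```text
pics
[[0.735, -0.454, 0.504, 1.281], [0.678, 0.472, -0.563, -0.772], [0.018, 0.756, 0.654, 1.062], [0.0, 0.0, 0.0, 1.0]] [[583.4, 0.0, 312.2], [0.0, 583.4, 243.4], [0.0, 0.0, 1.0]]
[[-0.921, 0.258, -0.291, 0.161], [-0.388, -0.59, 0.708, 0.984], [0.011, 0.765, 0.643, 1.0], [0.0, 0.0, 0.0, 1.0]] [[485.9, 0.0, 316.9], [0.0, 485.9, 232.5], [0.0, 0.0, 1.0]]
[[0.449, -0.854, -0.264, 0.237], [0.893, 0.429, 0.134, 0.638], [-0.002, -0.296, 0.955, 0.374], [0.0, 0.0, 0.0, 1.0]] [[410.9, 0.0, 322.7], [0.0, 410.9, 232.5], [0.0, 0.0, 1.0]]
{'time_s': 0.15, 'joints': array([ 6.10329532e+01,  6.66713619e+00,  8.26253394e+01, -3.60617370e-04,
        9.07565137e+01, -2.16658034e+00]), 'qvel': array([-0.11385831, -0.07179041, -0.07903314,  0.01492413,  0.03200687,
       -0.01704953]), 'joint_torque': array([ 7.03950482e-04, -7.32508922e+01, -6.32849121e+01, -9.63502021e-05,
        5.08746816e-03, -6.20210835e-05]), 'position': array([0.30429919, 0.6023645 , 0.23075721]), 'eef_rot': array([-1.79951032e+02, -1.49170702e-03,  1.53199528e+02]), 'wrist_force': array([ 0.21894323, -0.04124454,  0.28989016]), 'torque': array([-0.01513495, -0.02751038,  0.00705822]), 'grip_force': 0.0, 'grip_width': 1.0005685923880945}
```

View pics/s0.png

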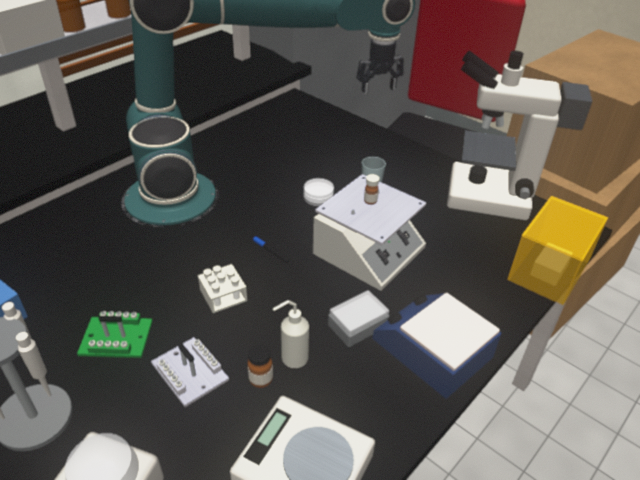

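View pics/d0.png

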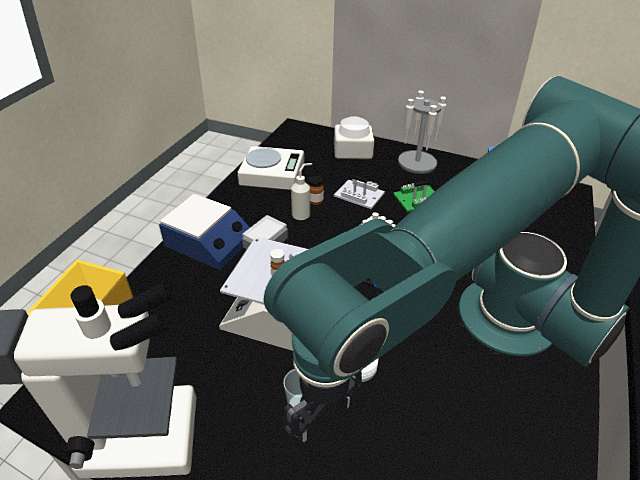

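The scene shows the bottle on the platform at (371,190), with the amber jar at (260,367) as its look-alike. The carrier is at (190,370), with a green look-alike at (115,335). The shaker is at (370,230) with its panel facing the scene camera. The blue instrument at (440,335) isn't part of the job. I'll check these choices in one close crop.

Run:
```python
import cv2,numpy as np
i=cv2.imread('pics/s0.png')
a=cv2.resize(i[160:295,300:440],None,fx=4.2,fy=4.2,interpolation=3)[:567]
b=cv2.resize(i[330:410,145:235],None,fx=2.2,fy=2.2,interpolation=3)
o=np.zeros((567,800,3),np.uint8);o[:,:588]=a[:,:588];o[:b.shape[0],595:595+b.shape[1]]=b
cv2.imwrite('pics/c1.png',o)
```

```text
(no output)
```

View pics/c1.png

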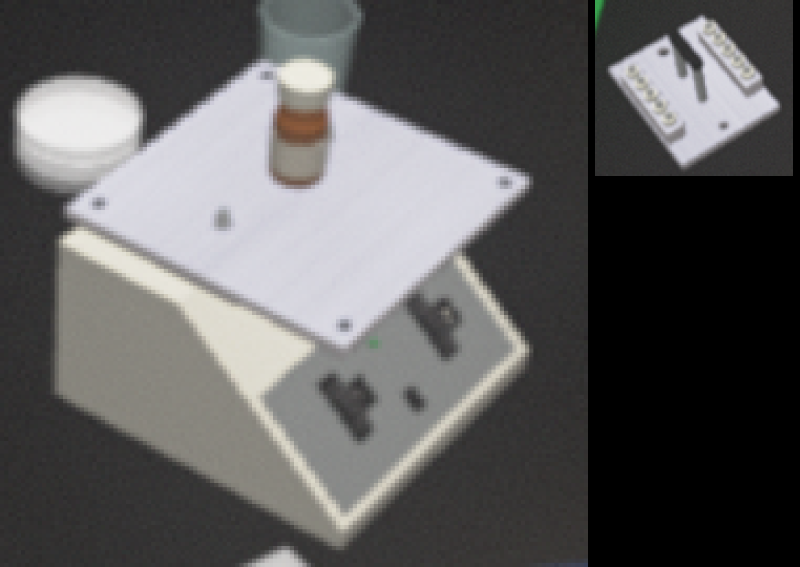

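The crop confirms the choices. The left (speed) wheel is at crop (345,405), the round pin at (223,218), and the white and silver carrier has holes at crop (663,50) and (723,126). Next I'll fit the poses.

```bash
cat >> h.py <<'E'
from scipy.optimize import least_squares
def fit(c,L,px,x0):
    L=np.array(L,float);px=np.array(px,float)
    def W(p): 
        return L@R.from_euler('z',p[2]).as_matrix().T+[p[0],p[1],0]
    r=least_squares(lambda p:(proj(c,W(p))-px).ravel(),x0); return r.x,np.abs(r.fun).max(),r.fun.reshape(-1,2)
E
python3 - <<'E'
from h import *
c=load('s0')
f=lambda l:[(u/4.2+300,v/4.2+160) for u,v in l]
L=[(.095,.105,.15),(-.110,.105,.15),(-.11,-.105,.15),(.095,-.105,.15),(-.127,.11,0),(.095,.11,0),(-.127,-.11,.015)]
px=f([(67,210),(345,347),(530,180),(262,62),(340,545),(55,395),(525,350)])
g=atz(c,370,230,.1);print(g)
for y in(0,1.57,3.14,-1.57):
  p,m,r=fit(c,L,px,[g[0],g[1],y]); print('shaker',p.round(4),np.degrees(p[2]),m)
  if m<4: S=p
print(r.round(1).tolist())
M=R.from_euler('z',S[2]).as_matrix()
sw=lambda q:(M@np.array(q)+[S[0],S[1],0])
print('round',sw([.01,.058,.15]),'px crop',(proj(c,sw([.01,.058,.16]))-[300,160])*4.2, 'dia',sw([.01,-.058,.15]))
b=atz(c,297/4.2+300,180/4.2+160,.15);print('bottle foot front',b, 'cap', atz(c,305/4.2+300,75/4.2+160,.225))
px=[((u-595)/2.2+145,v/2.2+330) for u,v in [(608,70),(683,167),(778,105),(703,16)]]
L=np.array([(.055,.0725,.006),(.055,-.0725,.006),(-.055,-.0725,.006),(-.055,.0725,.006)])
g=atz(c,190,370,0)
for y in range(4):
  p,m,r=fit(c,L,px,[g[0],g[1],y*np.pi/2]); print('carrier',p.round(4),np.degrees(p[2]),m)
E
```

```text
[0.61252254 0.1991341  0.1       ]
shaker [ 0.5813  0.2279 -3.068 ] -175.7832581756485 1.3299094104461346
shaker [0.5813 0.2279 3.2152] 184.21674169324885 1.3299094184779392
shaker [0.5813 0.2279 3.2152] 184.21674134452346 1.3299094435323013
shaker [ 0.5813  0.2279 -3.068 ] -175.78325826880345 1.329909411055155
[[-0.7, -0.6], [0.2, 0.2], [0.2, -0.4], [-0.3, -0.8], [0.2, 1.3], [-0.2, -0.1], [0.6, -0.1]]
round [0.57561901 0.16936045 0.15      ] px crop [[223.48628518 212.79031374]] dia [0.56708958 0.28504644 0.15      ]
bottle foot front [0.57936313 0.23726486 0.15      ] cap [0.57508472 0.24034991 0.225     ]
carrier [ 0.5578 -0.3578  2.1879] 125.35978056696233 54.50170889450885
carrier [ 0.5578 -0.3578  2.188 ] 125.36080977769626 54.50222260991154
carrier [ 0.5578 -0.3578  2.1901] 125.4849306418376 54.56417606432905
carrier [ 0.5578 -0.3578  2.1902] 125.4884596623451 54.56593652620609
```

```bash
cat >> h.py <<'E'
def go(p,yaw=None,Rm=None,s=None,f=None):
    """row numbers from the current pose (or 4x4 f) to a world pose"""
    T=T_tool() if f is None else f
    Rt=R.from_euler('xyz',[180,0,yaw],degrees=True).as_matrix() if Rm is None else Rm
    t=T[:3,:3].T@(np.array(p)-T[:3,3])/.6; w=R.from_matrix(T[:3,:3].T@Rt).as_rotvec(degrees=True)/360
    print('t',t.round(4),'w',w.round(4)); G=np.eye(4);G[:3,:3]=Rt;G[:3,3]=p; return G
E
python3 - <<'E'
from h import *
c=load('s0')
px=[((u-595)/2.2+145,v/2.2+330) for u,v in [(608,70),(683,167),(778,105),(703,16)]]
L=np.array([(-.055,.0725,.006),(-.055,-.0725,.006),(.055,-.0725,.006),(.055,.0725,.006)])
g=atz(c,190,370,0)
for y in (0,3):
  p,m,r=fit(c,L,px,[g[0],g[1],y]); print('carrier',p.round(4),np.degrees(p[2]),m)
for n,u,v,z in [('rack',222,283,.04),('wash foot',295,360,0),('jar foot',260,380,0),('dishes',318,188,.04),('beakertop',373,163,.095),('tipbox',358,312,.058),('markerL',256,240,.01),('markerR',288,263,.01),('bluebox',393,330,.0),('green',115,335,0)]:
  print(n,atz(c,u,v,z).round(3))
T=T_tool();go([.573,.245,.36],94)
S=[.5813,.2279,3.2152]
for y,u,v in ((.05,350,410),(-.05,440,325)):
  # wheel: intersect ray with panel plane + 5mm
  M=R.from_euler('z',S[2]).as_matrix();o,d=ray(c,u/4.2+300,v/4.2+160)
  o=M.T@(o-[S[0],S[1],0]);d=M.T@d;n=np.array([-.643,0,.766]);P0=np.array([-.127,0,.015])+.006*n
  print('wheel shaker frame',(o+d*((P0-o)@n)/(d@n)).round(4))
E
```

```text
carrier [ 0.5619 -0.3638  1.4428] 82.6671627078208 0.6050452228660106
carrier [ 0.5619 -0.3638  1.4428] 82.6671623694691 0.6050452111745699
rack [ 0.435 -0.157  0.04 ]
wash foot [ 0.709 -0.181  0.   ]
jar foot [ 0.691 -0.272  0.   ]
dishes [0.334 0.307 0.04 ]
beakertop [0.417 0.461 0.095]
tipbox [ 0.75  -0.013  0.058]
markerL [0.349 0.036 0.01 ]
markerR [0.479 0.031 0.01 ]
bluebox [0.816 0.044 0.   ]
green [ 0.353 -0.419  0.   ]
t [-0.6683 -0.3299 -0.2151] w [-1.000e-04  1.000e-04  1.644e-01]
wheel shaker frame [-0.09    0.0529  0.0539]
wheel shaker frame [-0.09   -0.052   0.0539]
```

play_rows(targets=[{"tx": -0.668, "ty": -0.33, "tz": -0.215, "wz": 0.1644, "grip": 1}, {"tx": -0.668, "ty": -0.33, "tz": -0.215, "wz": 0.1644, "grip": 1}, {"tx": -0.668, "ty": -0.33, "tz": -0.215, "wz": 0.1644, "grip": 1}, {"tx": -0.668, "ty": -0.33, "tz": -0.215, "wz": 0.1644, "grip": 1}, {"tx": -0.668, "ty": -0.33, "tz": -0.215, "wz": 0.1644, "grip": 1}, {"tx": -0.668, "ty": -0.33, "tz": -0.215, "wz": 0.1644, "grip": 1}, {"tx": -0.668, "ty": -0.33, "tz": -0.215, "wz": 0.1644, "grip": 1}, {"tx": -0.668, "ty": -0.33, "tz": -0.215, "wz": 0.1644, "grip": 1}, {"tx": -0.668, "ty": -0.33, "tz": -0.215, "wz": 0.1644, "grip": 1}, {"tx": -0.668, "ty": -0.33, "tz": -0.215, "wz": 0.1644, "grip": 1}, {"tx": -0.668, "ty": -0.33, "tz": -0.215, "wz": 0.1644, "grip": 1}, {"tx": -0.668, "ty": -0.33, "tz": -0.215, "wz": 0.1644, "grip": 1}])

```text
validation failed for argument at $.ta...
```

Run:
```python
from h import *
snap('wrist','w1');s=arm.read_state();print(s['position'],s['eef_rot'],s['joints'].round(1))
```

```text
[0.30432952 0.602372   0.23085192] [-1.79959151e+02 -1.25929347e-03  1.53196881e+02] [61.   6.7 82.6 -0.  90.8 -2.2]
```

View pics/w1.png

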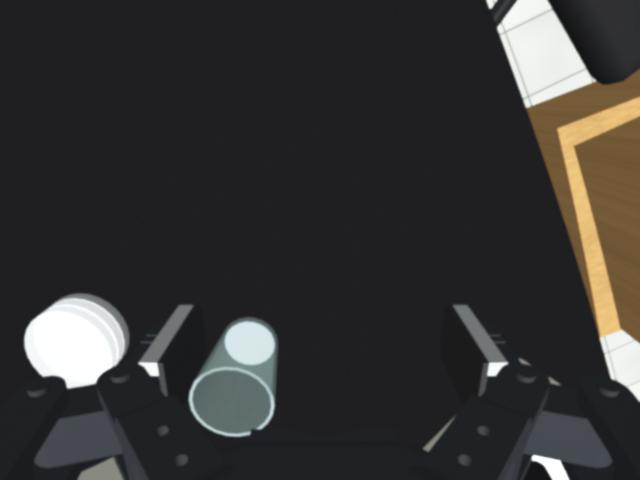

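The picture still shows the starting view, because the move was refused. The rows probably need all seven keys.

play_rows(targets=[{"grip": 1, "tx": -0.668, "ty": -0.33, "tz": -0.215, "wx": 0, "wy": 0, "wz": 0.1644}, {"grip": 1, "tx": -0.668, "ty": -0.33, "tz": -0.215, "wx": 0, "wy": 0, "wz": 0.1644}, {"grip": 1, "tx": -0.668, "ty": -0.33, "tz": -0.215, "wx": 0, "wy": 0, "wz": 0.1644}, {"grip": 1, "tx": -0.668, "ty": -0.33, "tz": -0.215, "wx": 0, "wy": 0, "wz": 0.1644}, {"grip": 1, "tx": -0.668, "ty": -0.33, "tz": -0.215, "wx": 0, "wy": 0, "wz": 0.1644}, {"grip": 1, "tx": -0.668, "ty": -0.33, "tz": -0.215, "wx": 0, "wy": 0, "wz": 0.1644}, {"grip": 1, "tx": -0.668, "ty": -0.33, "tz": -0.215, "wx": 0, "wy": 0, "wz": 0.1644}, {"grip": 1, "tx": -0.668, "ty": -0.33, "tz": -0.215, "wx": 0, "wy": 0, "wz": 0.1644}, {"grip": 1, "tx": -0.668, "ty": -0.33, "tz": -0.215, "wx": 0, "wy": 0, "wz": 0.1644}, {"grip": 1, "tx": -0.668, "ty": -0.33, "tz": -0.215, "wx": 0, "wy": 0, "wz": 0.1644}, {"grip": 1, "tx": -0.668, "ty": -0.33, "tz": -0.215, "wx": 0, "wy": 0, "wz": 0.1644}, {"grip": 1, "tx": -0.668, "ty": -0.33, "tz": -0.215, "wx": 0, "wy": 0, "wz": 0.1644}])

```text
time_s: 1.4
position: [0.5725, 0.2455, 0.3597]
eef_rot: [-180.0, -0.0, 94.0]
wrist_force: [-0.8, 0.5, 0.0]
grip_width: 1.004
grip_force: 0.0
```

Run:
```python
from h import *
c=snap('wrist','w1')
P=[[.573,.245,.225],[.573,.245,.15],[.5756,.1694,.163],[.5671,.285,.163]]
print(proj(c,P).round(0).tolist())
```

```text
[[323.0, 220.0], [323.0, 197.0], [320.0, 283.0], [319.0, 153.0]]
```

View pics/w1.png

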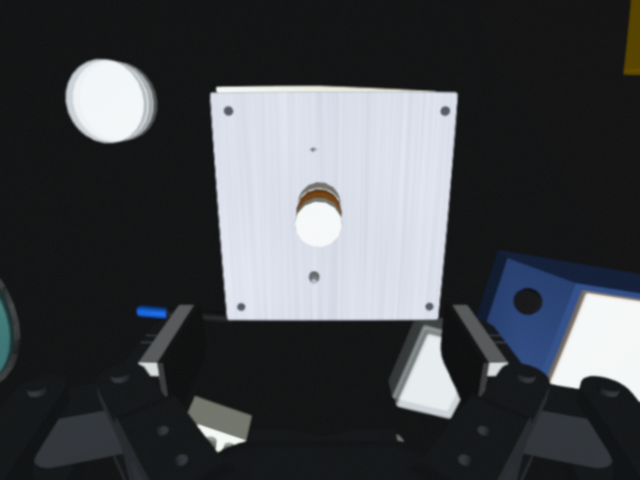

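The wrist view shows the cap top at (319,224), the round pin at (314,276), the diamond pin at (313,149), and all four platform corners. The near corner of the blue box is at about (500,255).

Run:
```python
from h import *
c=load('w1')
L=[(-.11,-.105,.15),(.095,-.105,.15),(.095,.105,.15),(-.11,.105,.15),(.01,.058,.162),(.01,-.058,.162)]
px=[(457.5,93),(210.5,93),(227.5,320),(439.5,320),(314,277),(313,149.5)]
p,m,r=fit(c,L,px,[.58,.228,3.2]);print('shaker',p.round(4),np.degrees(p[2]),r.round(1).tolist())
print('pins',atz(c,314,277,.162),atz(c,313,149.5,.162),'cap',atz(c,319,224,.225))
for u,v in((500,255),(478,318),(578,290)):print('blue',atz(c,u,v,.0),atz(c,u,v,.15))
for u,v in((425,325),(395,410)):print('tip',atz(c,u,v,.058))
cap=atz(c,319,224,.225)
go([cap[0],cap[1],.172],94)
```

```text
shaker [0.576  0.2295 3.2157] 184.24781455456545 [[0.8, -1.2], [-0.4, -1.0], [0.1, -0.5], [-1.0, -0.9], [0.3, 3.3], [0.1, 0.6]]
pins [0.56987398 0.1741375  0.162     ] [0.56163492 0.28710624 0.162     ] cap [0.57034424 0.24216899 0.225     ]
blue [0.81427589 0.1521293  0.        ] [0.74075376 0.20289538 0.15      ]
blue [0.80250562 0.05759915 0.        ] [0.73249311 0.13655193 0.15      ]
blue [0.93728677 0.10853415 0.        ] [0.82708565 0.17229929 0.15      ]
tip [0.71092801 0.074463   0.058     ]
tip [ 0.69100263 -0.05656726  0.058     ]
t [-0.0061 -0.0033  0.3128] w [-0.0001 -0.      0.0002]
```

play_rows(targets=[{"grip": 1, "tx": -0.006, "ty": -0.003, "tz": 0.3, "wx": 0, "wy": 0, "wz": 0}, {"grip": 1, "tx": -0.006, "ty": -0.003, "tz": 0.3, "wx": 0, "wy": 0, "wz": 0}, {"grip": 1, "tx": -0.006, "ty": -0.003, "tz": 0.3, "wx": 0, "wy": 0, "wz": 0}, {"grip": 1, "tx": -0.006, "ty": -0.003, "tz": 0.3, "wx": 0, "wy": 0, "wz": 0}, {"grip": 1, "tx": -0.006, "ty": -0.003, "tz": 0.3128, "wx": 0, "wy": 0, "wz": 0}, {"grip": -1, "tx": -0.006, "ty": -0.003, "tz": 0.3128, "wx": 0, "wy": 0, "wz": 0}, {"grip": -1, "tx": -0.006, "ty": -0.003, "tz": 0.3128, "wx": 0, "wy": 0, "wz": 0}, {"grip": -1, "tx": -0.006, "ty": -0.003, "tz": 0.3128, "wx": 0, "wy": 0, "wz": 0}, {"grip": -1, "tx": -0.006, "ty": -0.003, "tz": 0.3128, "wx": 0, "wy": 0, "wz": 0}, {"grip": -1, "tx": -0.006, "ty": -0.003, "tz": 0.3128, "wx": 0, "wy": 0, "wz": 0}, {"grip": -1, "tx": -0.006, "ty": -0.003, "tz": 0.3128, "wx": 0, "wy": 0, "wz": 0}, {"grip": -1, "tx": -0.006, "ty": -0.003, "tz": 0.3128, "wx": 0, "wy": 0, "wz": 0}])

```text
time_s: 2.65
position: [0.5719, 0.2416, 0.1749]
eef_rot: [179.8, -0.1, 94.0]
wrist_force: [-2.0, 0.5, 8.7]
grip_width: 0.394
grip_force: 59.7
```

Run:
```python
from h import *
s=arm.read_state();print(s['grip_width'],s['grip_force'],s['position'],s['wrist_force'])
p=s['position']
T=T_tool()
go([p[0],p[1],p[2]+.1],94);go([.40,.15,p[2]+.1],94);go([.40,.15,p[2]-.147],94);go([.40,.15,p[2]-.15],94)
```

```text
0.39448094150554963 59.694100487977266 [0.57188291 0.24164666 0.17493603] [-1.95464257  0.49587987  8.66288437]
t [ 0.0002  0.0005 -0.1667] w [ 0.0004 -0.0002  0.    ]
t [-0.1321 -0.296  -0.1676] w [ 0.0004 -0.0002  0.    ]
t [-0.1326 -0.2971  0.244 ] w [ 0.0004 -0.0002  0.    ]
t [-0.1326 -0.2971  0.249 ] w [ 0.0004 -0.0002  0.    ]
```

play_rows(targets=[{"grip": -1, "tx": 0, "ty": 0, "tz": -0.04, "wx": 0, "wy": 0, "wz": 0}, {"grip": -1, "tx": 0, "ty": 0, "tz": -0.12, "wx": 0, "wy": 0, "wz": 0}, {"grip": -1, "tx": 0, "ty": 0, "tz": -0.1667, "wx": 0, "wy": 0, "wz": 0}, {"grip": -1, "tx": -0.132, "ty": -0.296, "tz": -0.1667, "wx": 0, "wy": 0, "wz": 0}, {"grip": -1, "tx": -0.132, "ty": -0.296, "tz": -0.1667, "wx": 0, "wy": 0, "wz": 0}, {"grip": -1, "tx": -0.132, "ty": -0.296, "tz": -0.1667, "wx": 0, "wy": 0, "wz": 0}, {"grip": -1, "tx": -0.132, "ty": -0.296, "tz": -0.1667, "wx": 0, "wy": 0, "wz": 0}, {"grip": -1, "tx": -0.132, "ty": -0.296, "tz": -0.1667, "wx": 0, "wy": 0, "wz": 0}, {"grip": -1, "tx": -0.132, "ty": -0.296, "tz": -0.08, "wx": 0, "wy": 0, "wz": 0}, {"grip": -1, "tx": -0.132, "ty": -0.296, "tz": 0, "wx": 0, "wy": 0, "wz": 0}, {"grip": -1, "tx": -0.132, "ty": -0.296, "tz": 0.08, "wx": 0, "wy": 0, "wz": 0}, {"grip": -1, "tx": -0.132, "ty": -0.296, "tz": 0.14, "wx": 0, "wy": 0, "wz": 0}])

```text
time_s: 3.85
position: [0.3993, 0.1498, 0.0864]
eef_rot: [-180.0, 0.0, 94.0]
wrist_force: [0.4, -1.0, -0.3]
grip_width: 0.394
grip_force: 60.4
```

play_rows(targets=[{"grip": -1, "tx": 0, "ty": 0, "tz": 0.05, "wx": 0, "wy": 0, "wz": 0}, {"grip": -1, "tx": 0, "ty": 0, "tz": 0.085, "wx": 0, "wy": 0, "wz": 0}, {"grip": -1, "tx": 0, "ty": 0, "tz": 0.098, "wx": 0, "wy": 0, "wz": 0}, {"grip": -1, "tx": 0, "ty": 0, "tz": 0.104, "wx": 0, "wy": 0, "wz": 0}, {"grip": -1, "tx": 0, "ty": 0, "tz": 0.104, "wx": 0, "wy": 0, "wz": 0}])

```text
time_s: 4.35
position: [0.4002, 0.1501, 0.027]
eef_rot: [180.0, -0.0, 94.0]
wrist_force: [0.3, -0.0, -0.7]
grip_width: 0.394
grip_force: 60.4
```

play_rows(targets=[{"grip": -1, "tx": 0, "ty": 0, "tz": 0.0015, "wx": 0, "wy": 0, "wz": 0}, {"grip": -1, "tx": 0, "ty": 0, "tz": 0.003, "wx": 0, "wy": 0, "wz": 0}, {"grip": -1, "tx": 0, "ty": 0, "tz": 0.003, "wx": 0, "wy": 0, "wz": 0}])

```text
time_s: 4.65
position: [0.4001, 0.15, 0.025]
eef_rot: [179.9, -0.0, 94.0]
wrist_force: [0.1, 0.7, 0.9]
grip_width: 0.392
grip_force: 60.6
```

play_rows(targets=[{"grip": 0.6, "tx": 0, "ty": 0, "tz": 0, "wx": 0, "wy": 0, "wz": 0}, {"grip": 1, "tx": 0, "ty": 0, "tz": 0, "wx": 0, "wy": 0, "wz": 0}, {"grip": 1, "tx": 0, "ty": 0, "tz": 0, "wx": 0, "wy": 0, "wz": 0}, {"grip": 1, "tx": 0, "ty": 0, "tz": 0, "wx": 0, "wy": 0, "wz": 0}, {"grip": 1, "tx": 0, "ty": 0, "tz": 0, "wx": 0, "wy": 0, "wz": 0}, {"grip": 1, "tx": 0, "ty": 0, "tz": -0.04, "wx": 0, "wy": 0, "wz": 0}, {"grip": 1, "tx": 0, "ty": 0, "tz": -0.12, "wx": 0, "wy": 0, "wz": 0}, {"grip": 1, "tx": 0, "ty": 0, "tz": -0.2, "wx": 0, "wy": 0, "wz": 0}, {"grip": 1, "tx": 0, "ty": 0, "tz": -0.28, "wx": 0, "wy": 0, "wz": 0}, {"grip": 1, "tx": 0, "ty": 0, "tz": -0.36, "wx": 0, "wy": 0, "wz": 0}, {"grip": 1, "tx": 0, "ty": 0, "tz": -0.45, "wx": 0, "wy": 0, "wz": 0}, {"grip": 1, "tx": 0, "ty": 0, "tz": -0.45, "wx": 0, "wy": 0, "wz": 0}])

```text
time_s: 5.85
position: [0.4006, 0.1501, 0.3009]
eef_rot: [179.6, -0.1, 94.0]
wrist_force: [0.2, -0.4, 0.0]
grip_width: 1.003
grip_force: 0.0
```

Run:
```python
from h import *
snap('side','d1')
s=arm.read_state();print(s['grip_width'],s['position'])
go([.56,-.37,.30],94)
```

```text
0.9984137908926605 [0.40037126 0.15009266 0.29824171]
t [-0.8833  0.2048 -0.0029] w [ 0.0008 -0.0002  0.    ]
```

play_rows(targets=[{"grip": 1, "tx": -0.883, "ty": 0.205, "tz": 0, "wx": 0, "wy": 0, "wz": 0}, {"grip": 1, "tx": -0.883, "ty": 0.205, "tz": 0, "wx": 0, "wy": 0, "wz": 0}, {"grip": 1, "tx": -0.883, "ty": 0.205, "tz": 0, "wx": 0, "wy": 0, "wz": 0}, {"grip": 1, "tx": -0.883, "ty": 0.205, "tz": 0, "wx": 0, "wy": 0, "wz": 0}, {"grip": 1, "tx": -0.883, "ty": 0.205, "tz": 0, "wx": 0, "wy": 0, "wz": 0}, {"grip": 1, "tx": -0.883, "ty": 0.205, "tz": 0, "wx": 0, "wy": 0, "wz": 0}, {"grip": 1, "tx": -0.883, "ty": 0.205, "tz": 0, "wx": 0, "wy": 0, "wz": 0}, {"grip": 1, "tx": -0.883, "ty": 0.205, "tz": 0, "wx": 0, "wy": 0, "wz": 0}, {"grip": 1, "tx": -0.883, "ty": 0.205, "tz": 0, "wx": 0, "wy": 0, "wz": 0}, {"grip": 1, "tx": -0.883, "ty": 0.205, "tz": 0, "wx": 0, "wy": 0, "wz": 0}, {"grip": 1, "tx": -0.883, "ty": 0.205, "tz": 0, "wx": 0, "wy": 0, "wz": 0}, {"grip": 1, "tx": -0.883, "ty": 0.205, "tz": 0, "wx": 0, "wy": 0, "wz": 0}])

```text
time_s: 7.1
position: [0.5595, -0.374, 0.2905]
eef_rot: [-179.8, -0.1, 93.8]
wrist_force: [-0.4, 0.3, -0.4]
grip_width: 1.001
grip_force: 0.0
```

Run:
```python
from h import *
c=snap('wrist','w2');print(arm.read_state()['position'],arm.read_state()['joints'].round(0))
d=load('d1');u,v=proj(d,[.4,.15,.04])[0].astype(int);print(u,v)
u0,v0=proj(c,[.562,-.364,.03])[0].astype(int);print(u0,v0)
x=max(u0-130,0);y=max(v0-130,0);print(x,y)
a=cv2.resize(c['img'][y:y+260,x:x+260],None,fx=2.2,fy=2.2,interpolation=3)
b=cv2.resize(d['img'][max(v-50,0):v+50,u-50:u+50],None,fx=2.2,fy=2.2)
o=np.zeros((600,800,3),np.uint8);o[:a.shape[0],:a.shape[1]]=a;o[:b.shape[0],575:575+b.shape[1]]=b[:,:225];cv2.imwrite('pics/c2.png',o)
```

```text
[ 0.55926073 -0.3719068   0.29123041] [-36.   6.  78.  -0.  96. -40.]
352 301
326 176
196 46
```

View pics/c2.png

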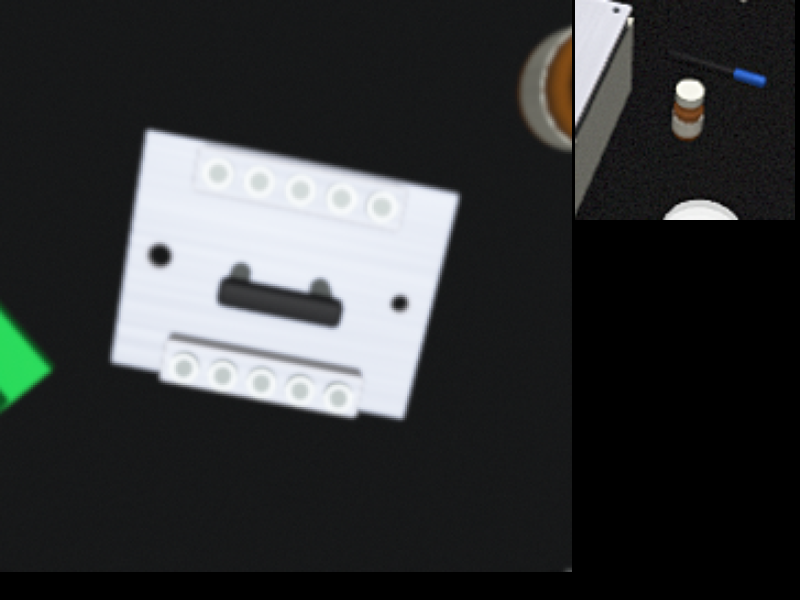

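The side crop shows the bottle standing upright. In the wrist view the carrier's large hole is on the left at crop (160,255) and the small one is at (400,303). The handle bar is at (280,302).

Run:
```python
from h import *
c=load('w2')
f=lambda l:[(u/2.2+196,v/2.2+46) for u,v in l]
L=[(.055,.0725,.008),(-.055,.0725,.008),(-.055,-.0725,.008),(.055,-.0725,.008),(0,.058,.008),(0,-.058,.008),(0,.026,.072),(0,-.026,.072)]
px=f([(147,129),(110,362),(405,419),(459,193),(160,255),(400,303),(218,292),(342,313)])
p,m,r=fit(c,L,px,[.56,-.364,1.44]);print(p.round(4),np.degrees(p[2]),r.round(1).tolist())
y=np.degrees(p[2])-90
go([p[0],p[1],.16],y);go([p[0],p[1],.047],y)
```

```text
[ 0.5588 -0.3638  1.4444] 82.75969553083232 [[0.3, 0.6], [1.2, -0.6], [-1.0, -1.3], [-0.6, 0.2], [-0.1, 0.1], [0.1, -0.2], [-0.4, -0.5], [0.5, 1.2]]
t [0.013  0.0008 0.2187] w [-7.000e-04  2.000e-04  2.809e-01]
t [0.0125 0.0014 0.4071] w [-7.000e-04  2.000e-04  2.809e-01]
```

play_rows(targets=[{"grip": 1, "tx": 0.013, "ty": 0.001, "tz": 0.2, "wx": 0, "wy": 0, "wz": 0.281}, {"grip": 1, "tx": 0.013, "ty": 0.001, "tz": 0.2, "wx": 0, "wy": 0, "wz": 0.281}, {"grip": 1, "tx": 0.013, "ty": 0.001, "tz": 0.2, "wx": 0, "wy": 0, "wz": 0.281}, {"grip": 1, "tx": 0.013, "ty": 0.001, "tz": 0.2, "wx": 0, "wy": 0, "wz": 0.281}, {"grip": 1, "tx": 0.013, "ty": 0.001, "tz": 0.2, "wx": 0, "wy": 0, "wz": 0.281}, {"grip": 1, "tx": 0.013, "ty": 0.001, "tz": 0.2, "wx": 0, "wy": 0, "wz": 0.281}, {"grip": 1, "tx": 0.013, "ty": 0.001, "tz": 0.2, "wx": 0, "wy": 0, "wz": 0.281}, {"grip": 1, "tx": 0.013, "ty": 0.001, "tz": 0.2, "wx": 0, "wy": 0, "wz": 0.281}, {"grip": 1, "tx": 0.013, "ty": 0.001, "tz": 0.2, "wx": 0, "wy": 0, "wz": 0.281}, {"grip": 1, "tx": 0.013, "ty": 0.001, "tz": 0.2, "wx": 0, "wy": 0, "wz": 0.281}, {"grip": 1, "tx": 0.013, "ty": 0.001, "tz": 0.2, "wx": 0, "wy": 0, "wz": 0.281}, {"grip": 1, "tx": 0.013, "ty": 0.001, "tz": 0.2, "wx": 0, "wy": 0, "wz": 0.281}])

```text
time_s: 8.35
position: [0.5592, -0.3608, 0.1739]
eef_rot: [-180.0, 0.0, -7.4]
wrist_force: [0.2, -0.5, 0.1]
grip_width: 1.002
grip_force: 0.0
```

play_rows(targets=[{"grip": 1, "tx": 0, "ty": 0, "tz": 0, "wx": 0, "wy": 0, "wz": 0.0}, {"grip": 1, "tx": 0, "ty": 0, "tz": 0, "wx": 0, "wy": 0, "wz": 0}])

```text
time_s: 8.55
position: [0.5593, -0.3613, 0.1742]
eef_rot: [-180.0, 0.0, -6.9]
wrist_force: [-0.0, -0.6, 0.4]
grip_width: 0.998
grip_force: 0.0
```

Run:
```python
from h import *
s=arm.read_state();print(s['position'],s['eef_rot'])
go([.5588,-.3638,.047],82.76-90)
```

```text
[ 0.55933047 -0.36134381  0.17419373] [-1.79988018e+02  1.53891193e-02 -6.90248415e+00]
t [-0.0003  0.0042  0.212 ] w [-0.      0.      0.0009]
```

play_rows(targets=[{"grip": 1, "tx": 0, "ty": 0.004, "tz": 0.08, "wx": 0, "wy": 0, "wz": 0.001}, {"grip": 1, "tx": 0, "ty": 0.004, "tz": 0.15, "wx": 0, "wy": 0, "wz": 0.001}, {"grip": 1, "tx": 0, "ty": 0.004, "tz": 0.2, "wx": 0, "wy": 0, "wz": 0.001}, {"grip": 1, "tx": 0, "ty": 0.004, "tz": 0.212, "wx": 0, "wy": 0, "wz": 0.001}, {"grip": -1, "tx": 0, "ty": 0.004, "tz": 0.212, "wx": 0, "wy": 0, "wz": 0.001}, {"grip": -1, "tx": 0, "ty": 0.004, "tz": 0.212, "wx": 0, "wy": 0, "wz": 0.001}, {"grip": -1, "tx": 0, "ty": 0.004, "tz": 0.212, "wx": 0, "wy": 0, "wz": 0.001}, {"grip": -1, "tx": 0, "ty": 0.004, "tz": 0.212, "wx": 0, "wy": 0, "wz": 0.001}, {"grip": -1, "tx": 0, "ty": 0.004, "tz": 0.212, "wx": 0, "wy": 0, "wz": 0.001}, {"grip": -1, "tx": 0, "ty": 0.004, "tz": 0.212, "wx": 0, "wy": 0, "wz": 0.001}, {"grip": -1, "tx": 0, "ty": 0.004, "tz": 0.212, "wx": 0, "wy": 0, "wz": 0.001}, {"grip": -1, "tx": 0, "ty": 0.004, "tz": 0.212, "wx": 0, "wy": 0, "wz": 0.001}])

```text
time_s: 9.75
position: [0.5595, -0.3648, 0.0482]
eef_rot: [180.0, -0.1, -7.5]
wrist_force: [-1.5, 0.9, 6.6]
grip_width: 0.128
grip_force: 58.7
```

play_rows(targets=[{"grip": -1, "tx": 0, "ty": 0, "tz": 0, "wx": 0, "wy": 0, "wz": 0.0}, {"grip": -1, "tx": 0, "ty": 0, "tz": 0, "wx": 0, "wy": 0, "wz": 0}])

```text
time_s: 9.95
position: [0.5595, -0.3649, 0.0482]
eef_rot: [180.0, -0.1, -7.5]
wrist_force: [-1.1, 0.2, 7.2]
grip_width: 0.126
grip_force: 58.7
```

Run:
```python
from h import *
s=arm.read_state();print(s['position'],s['eef_rot'],s['grip_width'])
# carrier target: middle of pins
S=[.576,.2295,np.radians(184.25)]
o=np.array([.5657,.2306])
from numpy.linalg import inv
p=s['position'];go([p[0],p[1],.3],82.76-90)
G=T_tool();G[2,3]=.3
go([o[0],o[1],.3],94.2,f=G)
```

```text
[ 0.55950802 -0.36485852  0.04823609] [ 1.79966279e+02 -6.08542882e-02 -7.50469052e+00] 0.12587463421175604
t [ 4.000e-04  2.000e-04 -4.196e-01] w [ 0.0001 -0.0002 -0.0007]
t [-1.194e-01 -9.853e-01 -7.000e-04] w [ 2.000e-04 -0.000e+00 -2.825e-01]
```

play_rows(targets=[{"grip": -1, "tx": 0, "ty": 0, "tz": -0.02, "wx": 0, "wy": 0, "wz": 0}, {"grip": -1, "tx": 0, "ty": 0, "tz": -0.07, "wx": 0, "wy": 0, "wz": 0}, {"grip": -1, "tx": 0, "ty": 0, "tz": -0.14, "wx": 0, "wy": 0, "wz": 0}, {"grip": -1, "tx": 0, "ty": 0, "tz": -0.21, "wx": 0, "wy": 0, "wz": 0}, {"grip": -1, "tx": 0, "ty": 0, "tz": -0.28, "wx": 0, "wy": 0, "wz": 0}, {"grip": -1, "tx": 0, "ty": 0, "tz": -0.35, "wx": 0, "wy": 0, "wz": 0}, {"grip": -1, "tx": 0, "ty": 0, "tz": -0.4, "wx": 0, "wy": 0, "wz": 0}, {"grip": -1, "tx": 0, "ty": 0, "tz": -0.42, "wx": 0, "wy": 0, "wz": 0}])

```text
time_s: 10.75
position: [0.5594, -0.3647, 0.3032]
eef_rot: [179.9, -0.2, -7.5]
wrist_force: [-0.2, -0.2, -4.3]
grip_width: 0.123
grip_force: 59.0
```

play_rows(targets=[{"grip": -1, "tx": -0.006, "ty": -0.05, "tz": 0, "wx": 0, "wy": 0, "wz": -0.02}, {"grip": -1, "tx": -0.014, "ty": -0.12, "tz": 0, "wx": 0, "wy": 0, "wz": -0.044}, {"grip": -1, "tx": -0.022, "ty": -0.19, "tz": 0, "wx": 0, "wy": 0, "wz": -0.067}, {"grip": -1, "tx": -0.03, "ty": -0.26, "tz": 0, "wx": 0, "wy": 0, "wz": -0.09}, {"grip": -1, "tx": -0.038, "ty": -0.33, "tz": 0, "wx": 0, "wy": 0, "wz": -0.113}, {"grip": -1, "tx": -0.046, "ty": -0.4, "tz": 0, "wx": 0, "wy": 0, "wz": -0.136}, {"grip": -1, "tx": -0.054, "ty": -0.47, "tz": 0, "wx": 0, "wy": 0, "wz": -0.159}, {"grip": -1, "tx": -0.062, "ty": -0.54, "tz": 0, "wx": 0, "wy": 0, "wz": -0.182}, {"grip": -1, "tx": -0.07, "ty": -0.61, "tz": 0, "wx": 0, "wy": 0, "wz": -0.205}, {"grip": -1, "tx": -0.078, "ty": -0.67, "tz": 0, "wx": 0, "wy": 0, "wz": -0.228}, {"grip": -1, "tx": -0.084, "ty": -0.72, "tz": 0, "wx": 0, "wy": 0, "wz": -0.251}, {"grip": -1, "tx": -0.086, "ty": -0.737, "tz": 0.03, "wx": 0, "wy": 0, "wz": -0.2735}])

```text
time_s: 11.95
position: [0.5658, 0.0832, 0.282]
eef_rot: [179.9, -0.0, 91.4]
wrist_force: [1.5, 0.0, -3.8]
grip_width: 0.127
grip_force: 59.0
```

Run:
```python
from h import *
s=arm.read_state();print(s['position'],s['eef_rot'],s['grip_width'],s['wrist_force'])
go([.566,.075,.25],94.2)
```

```text
[0.5657985  0.08322007 0.2819628 ] [ 1.79912352e+02 -4.05644949e-02  9.14281267e+01] 0.12702730101677523 [ 1.54780308  0.02828318 -3.80447313]
t [-0.0137 -0.0001  0.0533] w [ 0.0002 -0.0001 -0.0077]
```

play_rows(targets=[{"grip": -1, "tx": -0.014, "ty": 0, "tz": 0.03, "wx": 0, "wy": 0, "wz": -0.0077}, {"grip": -1, "tx": -0.014, "ty": 0, "tz": 0.053, "wx": 0, "wy": 0, "wz": -0.0077}, {"grip": -1, "tx": -0.014, "ty": 0, "tz": 0.053, "wx": 0, "wy": 0, "wz": -0.0077}, {"grip": -1, "tx": -0.014, "ty": 0, "tz": 0.053, "wx": 0, "wy": 0, "wz": -0.0077}])

```text
time_s: 12.35
position: [0.5659, 0.072, 0.2494]
eef_rot: [-180.0, -0.0, 93.6]
wrist_force: [-0.2, -0.5, -3.7]
grip_width: 0.129
grip_force: 59.0
```

Run:
```python
from h import *
c=snap('wrist','w3');s=arm.read_state();print(s['position'],s['eef_rot'],s['wrist_force'])
M=R.from_euler('z',184.25,degrees=True).as_matrix()
p=np.array(s['position'])
print('round pin tip',proj(c,[.5705,.173,.163]))
for y in(.058,-.058): print('hole',proj(c,p+M@[0,y,-.0482+.008]))
```

```text
[0.56610102 0.07206042 0.25007564] [ 1.79970676e+02 -5.10100052e-03  9.36348928e+01] [ 0.10373509 -0.3215134  -3.58139841]
round pin tip [[343.39497158  59.74511324]]
hole [[323.43774759 373.9906294 ]]
hole [[321.1186144  150.37141436]]
```

View pics/w3.png

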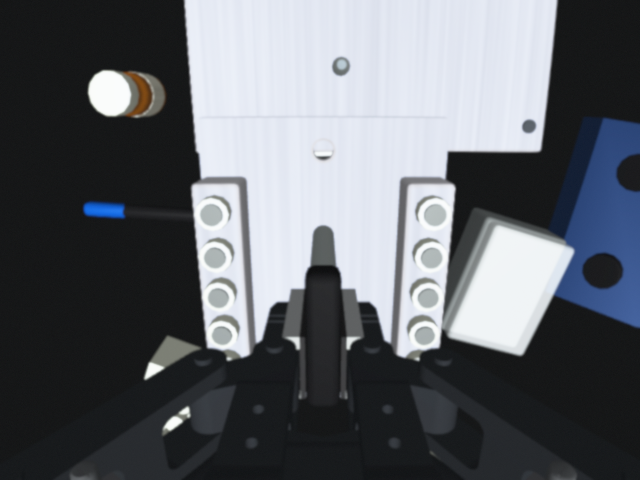

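The wrist view shows the bottle upright on the bench at upper left. The round pin's tip is at (341.5,64) and the carrier's small hole is at (323,149), facing the diamond pin side as it should.

Run:
```python
from h import *
c=load('w3')
T=T_tool();p=T[:3,3]
h=atz(c,323,149,p[2]-.0402);pin=atz(c,341.5,64,.163)
hl=T[:3,:3].T@(h-p); print('hole in tool',hl,'len',np.linalg.norm(hl[:2])); print('pin',pin)
# carrier centre offset from tcp along carrier y: hole should be at tool x=+.058
off=np.array([hl[0]-.058,hl[1],0])
# pin refit using both views
L=184.25
M=R.from_euler('z',L,degrees=True).as_matrix()
# desired: carrier centre = pin + M@(0,-.058)
cen=pin+M@[0,-.058,0]; print('cen from pin',cen)
Rt=R.from_euler('xyz',[180,0,L-90],degrees=True).as_matrix()
tcp=cen-Rt@off; print('tcp target',tcp)
for z in(.225,.203,.1982): go([tcp[0],tcp[1],z],L-90)
# platform corner front-left check & yaw
a=atz(c,543,152,.15);print('corner',a, 'vs', np.array([.576,.2295,0])+M@[-.11,.105,.15])
```

```text
hole in tool [0.05859242 0.00018365 0.04020532] len 0.058592703878232316
pin [0.5696684  0.17081105 0.163     ]
cen from pin [0.56537011 0.22865156 0.163     ]
tcp target [0.56523086 0.22804716 0.163     ]
t [0.2595 0.015  0.0418] w [ 0.0001 -0.     -0.0017]
t [0.2595 0.015  0.0785] w [ 0.0001 -0.     -0.0017]
t [0.2595 0.015  0.0865] w [ 0.0001 -0.     -0.0017]
corner [0.69415454 0.13245328 0.15      ] vs [0.69347891 0.13294066 0.15      ]
```

play_rows(targets=[{"grip": -1, "tx": 0.06, "ty": 0.004, "tz": 0, "wx": 0, "wy": 0, "wz": -0.0017}, {"grip": -1, "tx": 0.13, "ty": 0.008, "tz": 0, "wx": 0, "wy": 0, "wz": -0.0017}, {"grip": -1, "tx": 0.2, "ty": 0.012, "tz": 0, "wx": 0, "wy": 0, "wz": -0.0017}, {"grip": -1, "tx": 0.26, "ty": 0.0145, "tz": 0, "wx": 0, "wy": 0, "wz": -0.0017}, {"grip": -1, "tx": 0.26, "ty": 0.0145, "tz": 0.03, "wx": 0, "wy": 0, "wz": -0.0017}, {"grip": -1, "tx": 0.26, "ty": 0.0145, "tz": 0.058, "wx": 0, "wy": 0, "wz": -0.0017}, {"grip": -1, "tx": 0.26, "ty": 0.0145, "tz": 0.058, "wx": 0, "wy": 0, "wz": -0.0017}, {"grip": -1, "tx": 0.26, "ty": 0.0145, "tz": 0.058, "wx": 0, "wy": 0, "wz": -0.0017}])

```text
time_s: 13.2
position: [0.5646, 0.2275, 0.2147]
eef_rot: [-180.0, 0.0, 94.3]
wrist_force: [0.3, 0.1, -4.8]
grip_width: 0.124
grip_force: 58.9
```

Run:
```python
from h import *
s=arm.read_state();print(s['position'],s['eef_rot'],s['wrist_force'])
go([.5655,.2282,.2],94.25)
```

```text
[0.56459318 0.22748528 0.21468152] [-1.79975077e+02  1.38648566e-02  9.42551081e+01] [ 0.26783218  0.1334545  -4.81810948]
t [0.0011 0.0016 0.0245] w [-0.0001  0.      0.    ]
```

play_rows(targets=[{"grip": -1, "tx": 0.001, "ty": 0.0015, "tz": 0.003, "wx": 0, "wy": 0, "wz": 0}, {"grip": -1, "tx": 0.001, "ty": 0.0015, "tz": 0.006, "wx": 0, "wy": 0, "wz": 0}, {"grip": -1, "tx": 0.001, "ty": 0.0015, "tz": 0.009, "wx": 0, "wy": 0, "wz": 0}, {"grip": -1, "tx": 0.001, "ty": 0.0015, "tz": 0.012, "wx": 0, "wy": 0, "wz": 0}, {"grip": -1, "tx": 0.001, "ty": 0.0015, "tz": 0.015, "wx": 0, "wy": 0, "wz": 0}, {"grip": -1, "tx": 0.001, "ty": 0.0015, "tz": 0.015, "wx": 0, "wy": 0, "wz": 0}])

```text
time_s: 13.8
position: [0.5653, 0.229, 0.2053]
eef_rot: [-180.0, 0.0, 94.3]
wrist_force: [0.0, -0.3, -3.7]
grip_width: 0.122
grip_force: 58.9
```

Underside is now about 7 mm above the platform, so it is 6 mm down the pins with no contact force. I'll carry on.

play_rows(targets=[{"grip": -1, "tx": 0, "ty": 0, "tz": 0.003, "wx": 0, "wy": 0, "wz": 0}, {"grip": -1, "tx": 0, "ty": 0, "tz": 0.006, "wx": 0, "wy": 0, "wz": 0}, {"grip": -1, "tx": 0, "ty": 0, "tz": 0.009, "wx": 0, "wy": 0, "wz": 0}, {"grip": -1, "tx": 0, "ty": 0, "tz": 0.011, "wx": 0, "wy": 0, "wz": 0}, {"grip": -1, "tx": 0, "ty": 0, "tz": 0.012, "wx": 0, "wy": 0, "wz": 0}, {"grip": -1, "tx": 0, "ty": 0, "tz": 0.012, "wx": 0, "wy": 0, "wz": 0}])

```text
time_s: 14.4
position: [0.5654, 0.2291, 0.1984]
eef_rot: [180.0, 0.0, 94.3]
wrist_force: [0.7, 0.4, -3.9]
grip_width: 0.128
grip_force: 59.0
```

play_rows(targets=[{"grip": -1, "tx": 0, "ty": 0, "tz": 0.001, "wx": 0, "wy": 0, "wz": 0}, {"grip": -1, "tx": 0, "ty": 0, "tz": 0.002, "wx": 0, "wy": 0, "wz": 0}, {"grip": -1, "tx": 0, "ty": 0, "tz": 0.003, "wx": 0, "wy": 0, "wz": 0}, {"grip": -1, "tx": 0, "ty": 0, "tz": 0.003, "wx": 0, "wy": 0, "wz": 0}])

```text
time_s: 14.8
position: [0.5654, 0.2291, 0.1982]
eef_rot: [179.9, -0.0, 94.3]
wrist_force: [-5.8, -3.7, 8.9]
grip_width: 0.126
grip_force: 60.8
```

The carrier is home: z stopped at 0.1982 with an upward force. I'll release it and rise.

play_rows(targets=[{"grip": -0.4, "tx": 0, "ty": 0, "tz": 0, "wx": 0, "wy": 0, "wz": 0}, {"grip": 0, "tx": 0, "ty": 0, "tz": 0, "wx": 0, "wy": 0, "wz": 0}, {"grip": 0, "tx": 0, "ty": 0, "tz": 0, "wx": 0, "wy": 0, "wz": 0}, {"grip": 0, "tx": 0, "ty": 0, "tz": 0, "wx": 0, "wy": 0, "wz": 0}, {"grip": 0, "tx": 0, "ty": 0, "tz": -0.03, "wx": 0, "wy": 0, "wz": 0}, {"grip": 0, "tx": 0, "ty": 0, "tz": -0.08, "wx": 0, "wy": 0, "wz": 0}, {"grip": 0, "tx": 0, "ty": 0, "tz": -0.15, "wx": 0, "wy": 0, "wz": 0}, {"grip": -1, "tx": 0, "ty": 0, "tz": -0.22, "wx": 0, "wy": 0, "wz": 0}, {"grip": -1, "tx": 0, "ty": 0, "tz": -0.25, "wx": 0, "wy": 0, "wz": 0}])

```text
time_s: 15.7
position: [0.5655, 0.2291, 0.3528]
eef_rot: [179.7, -0.1, 94.3]
wrist_force: [0.6, -1.1, 0.6]
grip_width: 0.169
grip_force: 0.0
```

Run:
```python
from h import *
s=arm.read_state();print(s['position'],s['eef_rot'],s['grip_width'],s['joints'].round(1))
a=load('s0');w=load('w1')
def tri(p,q):
    o1,d1=ray(a,*p);o2,d2=ray(w,*q);A=np.stack([d1,-d2],1);k=np.linalg.lstsq(A,o2-o1,rcond=None)[0]
    x,y=o1+k[0]*d1,o2+k[1]*d2;return ((x+y)/2).round(3),np.linalg.norm(x-y).round(4)
print(tri((447,294),(583,292)))
c=load('w1');d=load('d0')
for k in(a,d): print(proj(k,[[.74,.2,.15],[.8,.16,.03],[.81,.15,0]]).round(0).tolist())
S=[.5755,.2295];M=R.from_euler('z',184.25,degrees=True).as_matrix();th=np.radians(50)
Rt=M@R.from_euler('y',0).as_matrix()
Rt=R.from_euler('xyz',[180,0,184.25],degrees=True).as_matrix()@R.from_rotvec([0,th,0]).as_matrix()
top=np.array([S[0],S[1],0])+M@[-.0925,.05,.0572];print('top',top,Rt.round(2).tolist())
out=-Rt[:,2]
for k in(.07,.14,.2): 
  q=top+out*k;print(q);go(q,Rm=Rt)
q=[.80,.2,.32];go(q,Rm=Rt)
```

```text
[0.56551218 0.22914017 0.35277785] [ 1.79680727e+02 -8.73821833e-02  9.43377369e+01] 0.16917381030511308 [ 19.7  -2.   80.4  -0.  101.3  15.3]
(array([0.88 , 0.147, 0.091]), np.float64(0.0059))
[[413.0, 237.0], [417.0, 293.0], [417.0, 305.0]]
[[226.0, 247.0], [220.0, 264.0], [220.0, 269.0]]
top [0.67145107 0.18649253 0.0572    ] [[-0.64, -0.07, -0.76], [-0.05, 1.0, -0.06], [0.77, 0.0, -0.64]]
[0.72492672 0.19046645 0.10219513]
t [-0.085   0.2577  0.419 ] w [ 0.1092  0.109  -0.232 ]
[0.77840238 0.19444038 0.14719027]
t [-0.085   0.3475  0.3445] w [ 0.1092  0.109  -0.232 ]
[0.82423866 0.19784661 0.18575752]
t [-0.085   0.4245  0.2806] w [ 0.1092  0.109  -0.232 ]
t [-0.0781  0.3857  0.0567] w [ 0.1092  0.109  -0.232 ]
```

play_rows(targets=[{"grip": -1, "tx": -0.078, "ty": 0.386, "tz": 0.057, "wx": 0.1092, "wy": 0.109, "wz": -0.232}, {"grip": -1, "tx": -0.078, "ty": 0.386, "tz": 0.057, "wx": 0.1092, "wy": 0.109, "wz": -0.232}, {"grip": -1, "tx": -0.078, "ty": 0.386, "tz": 0.057, "wx": 0.1092, "wy": 0.109, "wz": -0.232}, {"grip": -1, "tx": -0.078, "ty": 0.386, "tz": 0.057, "wx": 0.1092, "wy": 0.109, "wz": -0.232}, {"grip": -1, "tx": -0.078, "ty": 0.386, "tz": 0.057, "wx": 0.1092, "wy": 0.109, "wz": -0.232}, {"grip": -1, "tx": -0.078, "ty": 0.386, "tz": 0.057, "wx": 0.1092, "wy": 0.109, "wz": -0.232}, {"grip": -1, "tx": -0.078, "ty": 0.386, "tz": 0.057, "wx": 0.1092, "wy": 0.109, "wz": -0.232}, {"grip": -1, "tx": -0.078, "ty": 0.386, "tz": 0.057, "wx": 0.1092, "wy": 0.109, "wz": -0.232}, {"grip": -1, "tx": -0.078, "ty": 0.386, "tz": 0.057, "wx": 0.1092, "wy": 0.109, "wz": -0.232}, {"grip": -1, "tx": -0.078, "ty": 0.386, "tz": 0.057, "wx": 0.1092, "wy": 0.109, "wz": -0.232}, {"grip": -1, "tx": -0.078, "ty": 0.386, "tz": 0.057, "wx": 0.1092, "wy": 0.109, "wz": -0.232}, {"grip": -1, "tx": -0.078, "ty": 0.386, "tz": 0.057, "wx": 0.1092, "wy": 0.109, "wz": -0.232}])

```text
time_s: 16.9
position: [0.7809, 0.1956, 0.3029]
eef_rot: [-178.1, -48.9, 180.0]
wrist_force: [-0.2, -0.9, 1.5]
grip_width: -0.002
grip_force: 0.0
```

play_rows(targets=[{"grip": -1, "tx": 0, "ty": 0, "tz": 0, "wx": 0, "wy": 0, "wz": 0}, {"grip": -1, "tx": 0, "ty": 0, "tz": 0, "wx": 0, "wy": 0, "wz": 0}])

```text
time_s: 17.1
position: [0.7809, 0.1963, 0.3062]
eef_rot: [-177.8, -48.3, 179.3]
wrist_force: [0.6, 0.2, 0.6]
grip_width: 0.0
grip_force: 0.0
```

```bash
cat >> h.py <<'E'
S=np.array([.5755,.2295,0]);SM=R.from_euler('z',184.25,degrees=True).as_matrix()
sh=lambda q:S+SM@np.array(q)
def RT(deg): return R.from_euler('xyz',[180,0,184.25],degrees=True).as_matrix()@R.from_rotvec([0,np.radians(deg),0]).as_matrix()
E
python3 - <<'E'
from h import *
s=arm.read_state();print(s['position'],s['eef_rot'],s['joints'].round(1),T_tool()[:3,:3].round(2).tolist())
Rt=RT(50);top=sh([-.0925,.05,.0572])
go(top-Rt[:,2]*.16,Rm=Rt);go(top-Rt[:,2]*.1,Rm=Rt)
E
```

```text
[0.78087194 0.19628439 0.30619025] [-177.78302016  -48.3358962   179.26112074] [ 10.2  63.8   4.1  17.  159.4 -66.8] [[-0.66, -0.02, -0.75], [0.01, 1.0, -0.03], [0.75, -0.03, -0.66]]
t [-0.1962  0.0047  0.1459] w [ 0.0043  0.0044 -0.0091]
t [-0.1935  0.0019  0.2458] w [ 0.0043  0.0044 -0.0091]
```

Run:
```python
from h import *
s=arm.read_state();j=s['joints'];print(j)
st=[((.30429919,.6023645,.23075721),(-179.95,0,153.2),(61.033,6.667,82.625)),((.5593,-.3719,.2912),(-180,0,93.9),(-36,6,78)),((.56551,.22914,.35278),(179.68,-.087,94.34),(19.7,-2,80.4)),(s['position'],s['eef_rot'],j[:3])]
A=[];b=[]
for p,e,q in st:
  z=R.from_euler('xyz',e,degrees=True).as_matrix()[:,2]; q=np.radians(q);u=np.array([np.cos(q[0]),np.sin(q[0]),0]); p=np.array(p)
  # u.(p-Lz)=r0+a2 s2+a3 s23
  A.append([1,0,np.sin(q[1]),np.sin(q[1]+q[2]),z@u]);b.append(p@u)
  A.append([0,1,np.cos(q[1]),np.cos(q[1]+q[2]),z[2]]);b.append(p[2])
x,res,rk,sv=np.linalg.lstsq(np.array(A),np.array(b),rcond=None);print('r0,h,a2,a3,L',x.round(4),rk,sv.round(3),(np.array(A)@x-b).round(4))
```

```text
[ 10.16436471  63.76461915   4.14859342  17.02170906 159.3542464
 -66.7513289 ]
r0,h,a2,a3,L [0.0105 0.0146 0.3736 0.6231 0.1613] 5 [3.527 2.643 0.727 0.163 0.087] [ 0.0024  0.0013 -0.0018 -0.0012 -0.0009 -0.0008  0.0003  0.0007]
```

play_rows(targets=[{"grip": -1, "tx": -0.05, "ty": 0, "tz": 0.06, "wx": 0.001, "wy": 0.001, "wz": -0.003}, {"grip": -1, "tx": -0.1, "ty": 0, "tz": 0.12, "wx": 0.002, "wy": 0.002, "wz": -0.006}, {"grip": -1, "tx": -0.15, "ty": 0.001, "tz": 0.18, "wx": 0.0043, "wy": 0.0044, "wz": -0.0091}, {"grip": -1, "tx": -0.1935, "ty": 0.002, "tz": 0.23, "wx": 0.0043, "wy": 0.0044, "wz": -0.0091}, {"grip": -1, "tx": -0.1935, "ty": 0.002, "tz": 0.2458, "wx": 0.0043, "wy": 0.0044, "wz": -0.0091}, {"grip": -1, "tx": -0.1935, "ty": 0.002, "tz": 0.2458, "wx": 0.0043, "wy": 0.0044, "wz": -0.0091}, {"grip": -1, "tx": -0.1935, "ty": 0.002, "tz": 0.2458, "wx": 0.0043, "wy": 0.0044, "wz": -0.0091}])

```text
time_s: 17.8
position: [0.7482, 0.1921, 0.1239]
eef_rot: [179.9, -49.9, -175.6]
wrist_force: [-0.6, 0.2, 0.9]
grip_width: 0.004
grip_force: 0.0
```

Run:
```python
from h import *
c=snap('wrist','w4')
s=arm.read_state();print(s['position'],s['eef_rot'],s['joints'].round(1))
print(np.round(RT(50),2).tolist(), T_tool()[:3,:3].round(2).tolist())
n=np.array([-.643,0,.766]);pan=lambda x,y,o=0:sh(np.array([x,y,.015+(x+.127)*110/131])+o*n)
for nm,q in [('wheeltop',pan(-.086,.05,.01)),('window',pan(-.086,.0352,.0015)),('lowL',pan(-.127,.11)),('lowR',pan(-.127,-.11)),('platL',sh([-.11,.105,.15])),('platR',sh([-.11,-.105,.15]))]: print(nm,proj(c,q).round(0))
```

```text
[0.74846981 0.19214305 0.124194  ] [ 179.83838471  -49.82411492 -175.56488866] [ 10.7  54.2  37.1   7.4 138.1 -80.5]
[[-0.64, -0.07, -0.76], [-0.05, 1.0, -0.06], [0.77, 0.0, -0.64]] [[-0.64, -0.08, -0.76], [-0.05, 1.0, -0.06], [0.76, 0.0, -0.65]]
wheeltop [[321. 235.]]
window [[344. 233.]]
lowL [[232. 311.]]
lowR [[554. 311.]]
platL [[189. 151.]]
platR [[671. 157.]]
```

View pics/w4.png

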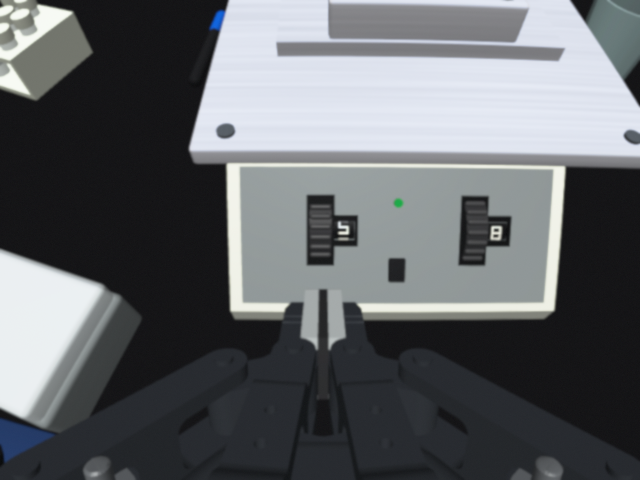

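The view shows the speed window at (345,230) with the digit 5 in it, and the speed wheel slot at (320.5,230) covering rows 195–265. So the edge has to be rolled down the slope by one digit, plus any small offset. The time window shows 8.

```bash
cat >> h.py <<'E'
N=np.array([-.643,0,.766]);U=np.array([.766,0,.643])
def digit(c,u0,v0,w=16,pr=True):
    g=cv2.cvtColor(c['img'],cv2.COLOR_BGR2GRAY)[v0-20:v0+21,u0-w:u0+w+1].astype(int)
    if pr: print(g.mean(1).round(0).astype(int).tolist()); 
    return g
E
python3 - <<'E'
from h import *
c=load('w4')
def local(u,v,off):
    o,d=ray(c,u,v);o=SM.T@(o-S);d=SM.T@d;P0=np.array([-.127,0,.015])+off*N;return o+d*((P0-o)@N)/(d@N)
for u,v in((320.5,195),(320.5,265)): print(local(u,v,0).round(4))
print('win',local(345,214,.0015).round(4),local(345,246,.0015).round(4))
print('time slot',local(474,196,0).round(4),local(474,265,0).round(4))
g=cv2.cvtColor(c['img'],cv2.COLOR_BGR2GRAY)
for n,u0 in(('speed',345),('time',496)):
  sub=g[206:256,u0-11:u0+12].astype(int); print(n,[(206+i,int(r.min()),int(r.max())) for i,r in enumerate(sub)][::2])
  m=sub>170; r=np.where(m.any(1))[0]+206; 
sub=g[212:250,335:357]; ys,xs=np.where(sub>140); print('5 rows',ys.min()+212,ys.max()+212)
E
```

```text
[-0.0673  0.0506  0.0651]
[-0.1024  0.0505  0.0356]
win [-0.0775  0.0348  0.0585] [-0.0935  0.0346  0.0451]
time slot [-0.0674 -0.0492  0.0651] [-0.1024 -0.0515  0.0357]
speed [(206, 101, 157), (208, 101, 157), (210, 101, 157), (212, 100, 157), (214, 87, 137), (216, 34, 57), (218, 26, 42), (220, 30, 68), (222, 41, 192), (224, 39, 215), (226, 38, 227), (228, 34, 220), (230, 28, 211), (232, 24, 232), (234, 21, 153), (236, 21, 49), (238, 42, 156), (240, 36, 103), (242, 25, 52), (244, 32, 59), (246, 81, 112), (248, 110, 153), (250, 112, 154), (252, 112, 154), (254, 113, 154)]
time [(206, 38, 151), (208, 46, 151), (210, 60, 151), (212, 67, 151), (214, 57, 143), (216, 61, 84), (218, 24, 62), (220, 23, 71), (222, 37, 73), (224, 30, 54), (226, 22, 177), (228, 17, 219), (230, 15, 211), (232, 17, 221), (234, 14, 206), (236, 20, 197), (238, 22, 210), (240, 23, 119), (242, 23, 72), (244, 26, 53), (246, 54, 99), (248, 75, 149), (250, 84, 151), (252, 87, 151), (254, 87, 151)]
5 rows 212 249
```

```bash
cat >> h.py <<'E'
AX=np.array([-.074,.05,.0373]);O=np.array([-.766,0,.643]);TX=np.array([.643,0,.766])
def wp(x,out): return sh(AX+(.027+out)*O+x*TX)
E
python3 - <<'E'
from h import *
Rt=RT(50)
go(wp(.009,.03),Rm=Rt);go(wp(.009,.004),Rm=Rt);print(wp(.009,.004))
E
```

```text
t [7.000e-03 1.000e-04 1.203e-01] w [0.0001 0.0005 0.0003]
t [7.100e-03 1.000e-04 1.636e-01] w [0.0001 0.0005 0.0003]
[0.67091155 0.18645243 0.064127  ]
```

play_rows(targets=[{"grip": -1, "tx": 0.007, "ty": 0, "tz": 0.04, "wx": 0, "wy": 0.0005, "wz": 0}, {"grip": -1, "tx": 0.007, "ty": 0, "tz": 0.08, "wx": 0, "wy": 0.0005, "wz": 0}, {"grip": -1, "tx": 0.007, "ty": 0, "tz": 0.12, "wx": 0, "wy": 0.0005, "wz": 0}, {"grip": -1, "tx": 0.007, "ty": 0, "tz": 0.145, "wx": 0, "wy": 0.0005, "wz": 0}, {"grip": -1, "tx": 0.007, "ty": 0, "tz": 0.16, "wx": 0, "wy": 0.0005, "wz": 0}, {"grip": -1, "tx": 0.007, "ty": 0, "tz": 0.1635, "wx": 0, "wy": 0.0005, "wz": 0}, {"grip": -1, "tx": 0.007, "ty": 0, "tz": 0.1635, "wx": 0, "wy": 0.0005, "wz": 0}, {"grip": -1, "tx": 0.007, "ty": 0, "tz": 0.1635, "wx": 0, "wy": 0.0005, "wz": 0}])

```text
time_s: 18.65
position: [0.6705, 0.1864, 0.062]
eef_rot: [179.8, -50.2, -175.4]
wrist_force: [0.7, -0.3, 0.4]
grip_width: 0.003
grip_force: 0.0
```

Run:
```python
from h import *
s=arm.read_state();print(s['position'],s['wrist_force'])
go(wp(.009,.000),Rm=RT(50))
```

```text
[0.6704809  0.18643676 0.06196643] [ 0.74087889 -0.25547788  0.39898867]
t [ 0.0023 -0.      0.0038] w [-0.0001 -0.0006  0.0005]
```

play_rows(targets=[{"grip": -1, "tx": 0.002, "ty": 0, "tz": 0.0015, "wx": 0, "wy": 0, "wz": 0}, {"grip": -1, "tx": 0.002, "ty": 0, "tz": 0.003, "wx": 0, "wy": 0, "wz": 0}, {"grip": -1, "tx": 0.002, "ty": 0, "tz": 0.003, "wx": 0, "wy": 0, "wz": 0}])

```text
time_s: 18.95
position: [0.6676, 0.1863, 0.061]
eef_rot: [179.8, -50.3, -175.4]
wrist_force: [2.6, 0.4, 1.4]
grip_width: 0.003
grip_force: 0.8
```

play_rows(targets=[{"grip": -1, "tx": 0, "ty": 0, "tz": 0.0015, "wx": 0, "wy": 0, "wz": 0}, {"grip": -1, "tx": 0, "ty": 0, "tz": 0.0015, "wx": 0, "wy": 0, "wz": 0}])

```text
time_s: 19.15
position: [0.6673, 0.1862, 0.0609]
eef_rot: [179.8, -50.2, -175.4]
wrist_force: [5.7, 1.4, 2.9]
grip_width: -0.003
grip_force: 3.3
```

play_rows(targets=[{"grip": -1, "tx": 0, "ty": 0, "tz": 0.0015, "wx": 0, "wy": 0, "wz": 0}, {"grip": -1, "tx": 0, "ty": 0, "tz": 0.0015, "wx": 0, "wy": 0, "wz": 0}])

```text
time_s: 19.35
position: [0.6669, 0.1862, 0.0609]
eef_rot: [179.8, -50.1, -175.4]
wrist_force: [9.7, 1.0, 7.5]
grip_width: 0.0
grip_force: 5.9
```

Contact is made at about 12 N. Rolling down the slope now.

play_rows(targets=[{"grip": -1, "tx": -0.0025, "ty": 0, "tz": 0, "wx": 0, "wy": 0, "wz": 0}, {"grip": -1, "tx": -0.005, "ty": 0, "tz": 0, "wx": 0, "wy": 0, "wz": 0}, {"grip": -1, "tx": -0.0075, "ty": 0, "tz": 0, "wx": 0, "wy": 0, "wz": 0}, {"grip": -1, "tx": -0.01, "ty": 0, "tz": 0, "wx": 0, "wy": 0, "wz": 0}, {"grip": -1, "tx": -0.0125, "ty": 0, "tz": 0, "wx": 0, "wy": 0, "wz": 0}, {"grip": -1, "tx": -0.015, "ty": 0, "tz": 0, "wx": 0, "wy": 0, "wz": 0}, {"grip": -1, "tx": -0.0175, "ty": 0, "tz": 0, "wx": 0, "wy": 0, "wz": 0}, {"grip": -1, "tx": -0.02, "ty": 0, "tz": 0, "wx": 0, "wy": 0, "wz": 0}, {"grip": -1, "tx": -0.0225, "ty": 0, "tz": 0, "wx": 0, "wy": 0, "wz": 0}, {"grip": -1, "tx": -0.025, "ty": 0, "tz": 0, "wx": 0, "wy": 0, "wz": 0}, {"grip": -1, "tx": -0.0275, "ty": 0, "tz": 0, "wx": 0, "wy": 0, "wz": 0}, {"grip": -1, "tx": -0.03, "ty": 0, "tz": 0, "wx": 0, "wy": 0, "wz": 0}])

```text
time_s: 20.55
position: [0.6784, 0.1871, 0.0472]
eef_rot: [179.8, -50.2, -175.4]
wrist_force: [9.0, 0.1, 7.9]
grip_width: -0.001
grip_force: 6.0
```

play_rows(targets=[{"grip": -1, "tx": 0, "ty": 0, "tz": 0, "wx": 0, "wy": 0, "wz": 0}, {"grip": -1, "tx": 0, "ty": 0, "tz": 0, "wx": 0, "wy": 0, "wz": 0}])

```text
time_s: 20.75
position: [0.6784, 0.187, 0.0471]
eef_rot: [179.8, -50.1, -175.4]
wrist_force: [10.7, 1.0, 7.3]
grip_width: 0.001
grip_force: 6.6
```

Run:
```python
from h import *
snap('wrist','w5')
go(wp(0,.1),Rm=RT(50))
```

```text
t [ 0.0153  0.     -0.1687] w [-0.0001 -0.0004  0.0006]
```

play_rows(targets=[{"grip": -1, "tx": 0, "ty": 0, "tz": -0.02, "wx": 0, "wy": 0, "wz": 0}, {"grip": -1, "tx": 0.0, "ty": 0, "tz": -0.08, "wx": 0, "wy": 0, "wz": 0}, {"grip": -1, "tx": 0.015, "ty": 0, "tz": -0.14, "wx": 0, "wy": 0, "wz": 0}, {"grip": -1, "tx": 0.015, "ty": 0, "tz": -0.17, "wx": 0, "wy": 0, "wz": 0}, {"grip": -1, "tx": 0.015, "ty": 0, "tz": -0.17, "wx": 0, "wy": 0, "wz": 0}, {"grip": -1, "tx": 0.015, "ty": 0, "tz": -0.17, "wx": 0, "wy": 0, "wz": 0}])

```text
time_s: 21.4
position: [0.7498, 0.1925, 0.1169]
eef_rot: [179.8, -50.3, -175.4]
wrist_force: [0.6, 0.5, -0.4]
grip_width: 0.0
grip_force: 0.0
```

Run:
```python
from h import *
c=snap('wrist','w6');a=load('w4');b=load('w5')
def crop(k,n=6,h=22,w=33):
    u,v=proj(k,sh(AX+.0185*N+[0,-.0148,0]))[0]; i=k['img']; v,u=int(round(v)),int(round(u)); print(u,v)
    return cv2.resize(i[v-h:v+h+1,u-w:u+w+1],None,fx=n,fy=n,interpolation=cv2.INTER_CUBIC)
A,B,C=crop(a),crop(b),crop(c)
print(A.shape)
o=np.zeros((2*A.shape[0]+6,800,3),np.uint8);o[:A.shape[0],:A.shape[1]]=A;o[:C.shape[0],400:400+C.shape[1]]=C[:,:400];o[A.shape[0]+6:,:B.shape[1]]=B
cv2.imwrite('pics/c3.png',o)
```

```text
344 231
357 274
344 224
(270, 402, 3)
```

View pics/c3.png

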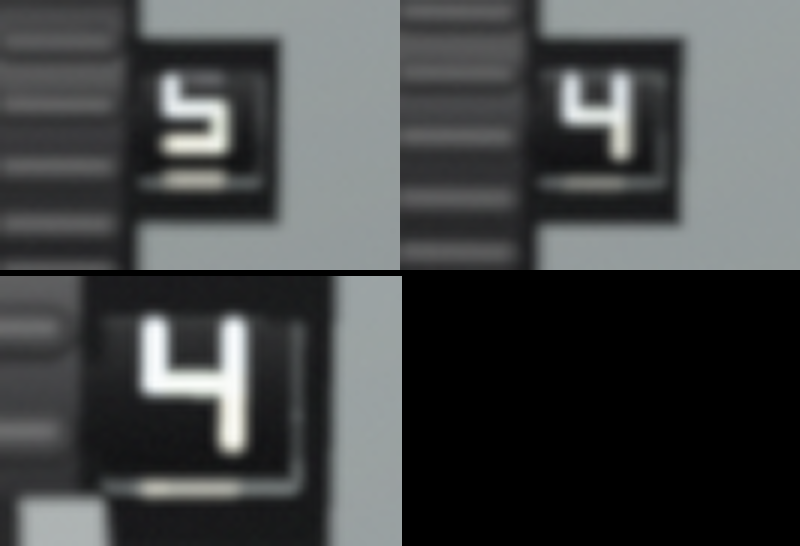

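The composite shows 4 in the window after the stroke (upper right), sitting about 2.4 px (1.4 mm) above the window's middle. The window frame's middle is at crop row 130 and the digit's at row 115. It needs a further small roll down, about 2 mm at the rim.

Run:
```python
from h import *
c=load('w6')
r=lambda ph:proj(c,sh(AX+[0,-.0148,0]+.0185*(N*np.cos(ph)+U*np.sin(ph))))[0,1]
print([(p,r(p).round(2)) for p in(-.1,0,.1)],'offset rad for 2.35px',2.35/((r(-.1)-r(.1))/.2))
go(wp(.001,.004),Rm=RT(50))
go(wp(.001,.000),Rm=RT(50))
```

```text
[(-0.1, np.float64(226.98)), (0, np.float64(224.1)), (0.1, np.float64(221.19))] offset rad for 2.35px 0.0811995909412602
t [ 0.003  -0.0002  0.1569] w [-0.0002 -0.0011  0.0006]
t [ 0.003  -0.0002  0.1635] w [-0.0002 -0.0011  0.0006]
```

play_rows(targets=[{"grip": -1, "tx": 0.003, "ty": 0, "tz": 0.05, "wx": 0, "wy": -0.001, "wz": 0}, {"grip": -1, "tx": 0.003, "ty": 0, "tz": 0.1, "wx": 0, "wy": -0.001, "wz": 0}, {"grip": -1, "tx": 0.003, "ty": 0, "tz": 0.14, "wx": 0, "wy": -0.001, "wz": 0}, {"grip": -1, "tx": 0.003, "ty": 0, "tz": 0.153, "wx": 0, "wy": -0.001, "wz": 0}, {"grip": -1, "tx": 0.003, "ty": 0, "tz": 0.153, "wx": 0, "wy": -0.001, "wz": 0}, {"grip": -1, "tx": 0.003, "ty": 0, "tz": 0.155, "wx": 0, "wy": -0.001, "wz": 0}, {"grip": -1, "tx": 0.003, "ty": 0, "tz": 0.155, "wx": 0, "wy": -0.001, "wz": 0}])

```text
time_s: 22.15
position: [0.6783, 0.1871, 0.0605]
eef_rot: [179.8, -49.9, -175.4]
wrist_force: [-0.0, 0.4, -0.1]
grip_width: -0.002
grip_force: 0.0
```

play_rows(targets=[{"grip": -1, "tx": 0, "ty": 0, "tz": 0.002, "wx": 0, "wy": 0, "wz": 0}, {"grip": -1, "tx": 0, "ty": 0, "tz": 0.004, "wx": 0, "wy": 0, "wz": 0}, {"grip": -1, "tx": 0, "ty": 0, "tz": 0.004, "wx": 0, "wy": 0, "wz": 0}])

```text
time_s: 22.45
position: [0.6758, 0.1869, 0.0583]
eef_rot: [179.8, -49.9, -175.4]
wrist_force: [0.5, -0.4, -0.1]
grip_width: 0.0
grip_force: 0.0
```

play_rows(targets=[{"grip": -1, "tx": 0, "ty": 0, "tz": 0.002, "wx": 0, "wy": 0, "wz": 0}, {"grip": -1, "tx": 0, "ty": 0, "tz": 0.002, "wx": 0, "wy": 0, "wz": 0}])

```text
time_s: 22.65
position: [0.6748, 0.1868, 0.0575]
eef_rot: [179.8, -49.9, -175.4]
wrist_force: [-0.4, 0.0, 0.0]
grip_width: -0.005
grip_force: 0.0
```

play_rows(targets=[{"grip": -1, "tx": 0, "ty": 0, "tz": 0.002, "wx": 0, "wy": 0, "wz": 0}, {"grip": -1, "tx": 0, "ty": 0, "tz": 0.004, "wx": 0, "wy": 0, "wz": 0}, {"grip": -1, "tx": 0, "ty": 0, "tz": 0.006, "wx": 0, "wy": 0, "wz": 0}, {"grip": -1, "tx": 0, "ty": 0, "tz": 0.007, "wx": 0, "wy": 0, "wz": 0}, {"grip": -1, "tx": 0, "ty": 0, "tz": 0.007, "wx": 0, "wy": 0, "wz": 0}])

```text
time_s: 23.15
position: [0.6719, 0.1866, 0.0554]
eef_rot: [179.8, -49.9, -175.4]
wrist_force: [4.7, 0.4, 2.1]
grip_width: 0.002
grip_force: 2.3
```

play_rows(targets=[{"grip": -1, "tx": 0, "ty": 0, "tz": 0.001, "wx": 0, "wy": 0, "wz": 0}, {"grip": -1, "tx": -0.001, "ty": 0, "tz": 0.001, "wx": 0, "wy": 0, "wz": 0}, {"grip": -1, "tx": -0.002, "ty": 0, "tz": 0.001, "wx": 0, "wy": 0, "wz": 0}, {"grip": -1, "tx": -0.003, "ty": 0, "tz": 0.001, "wx": 0, "wy": 0, "wz": 0}, {"grip": -1, "tx": -0.004, "ty": 0, "tz": 0.001, "wx": 0, "wy": 0, "wz": 0}, {"grip": -1, "tx": -0.004, "ty": 0, "tz": 0.001, "wx": 0, "wy": 0, "wz": 0}, {"grip": -1, "tx": -0.004, "ty": 0, "tz": 0.001, "wx": 0, "wy": 0, "wz": 0}])

```text
time_s: 23.85
position: [0.6732, 0.1867, 0.0537]
eef_rot: [179.8, -49.8, -175.4]
wrist_force: [6.6, 1.0, 6.6]
grip_width: -0.004
grip_force: 4.6
```

play_rows(targets=[{"grip": -1, "tx": 0, "ty": 0, "tz": -0.01, "wx": 0, "wy": 0, "wz": 0}, {"grip": -1, "tx": 0, "ty": 0, "tz": -0.05, "wx": 0, "wy": 0, "wz": 0}, {"grip": -1, "tx": 0, "ty": 0, "tz": -0.11, "wx": 0, "wy": 0, "wz": 0}, {"grip": -1, "tx": 0, "ty": 0, "tz": -0.17, "wx": 0, "wy": 0, "wz": 0}, {"grip": -1, "tx": 0, "ty": 0, "tz": -0.17, "wx": 0, "wy": 0, "wz": 0}, {"grip": -1, "tx": 0, "ty": 0, "tz": -0.17, "wx": 0, "wy": 0, "wz": 0}])

```text
time_s: 24.45
position: [0.7509, 0.1925, 0.1177]
eef_rot: [179.8, -49.9, -175.4]
wrist_force: [-0.1, -0.6, -0.7]
grip_width: -0.002
grip_force: 0.0
```

Run:
```python
from h import *
snap('wrist','w7')
# digit rows & window rows by code, in w6 and w7
for n in('w4','w6','w7'):
  c=load(n);u,v=proj(c,sh(AX+.0185*N+[0,-.0148,0]))[0]
  g=cv2.cvtColor(c['img'],cv2.COLOR_BGR2GRAY).astype(float);ui,vi=int(round(u)),int(round(v))
  fr=g[vi-30:vi+31,ui+5:ui+10].mean(1)   # right bezel strip: panel->black edges
  mx=g[vi-30:vi+31,ui-8:ui+5].max(1)
  cr=lambda a,t,up:None
  def edges(a,t,mask):
    i=np.where(mask)[0];lo,hi=i[0],i[-1]
    f=lambda k,k2:k+(a[k]-t)/(a[k]-a[k2])*(k2-k)
    return f(lo,lo-1),f(hi,hi+1)
  bez=g[vi-30:vi+31,ui+9:ui+11].mean(1); k=edges(bez,85,bez<85)
  w=mx.copy(); m=(w>130);m[:18]=False
  idx=[i for i in np.where(m)[0] if abs(i-30)<14]
  # largest contiguous run
  runs=np.split(np.array(idx),np.where(np.diff(idx)>1)[0]+1);r=max(runs,key=len);mm=np.zeros(61,bool);mm[r]=True
  d=edges(w,130,mm);off=v-vi+30
  print(n,'frame',np.round(k,2),'digit',np.round(d,2),'offset px',round((k[0]+k[1])/2-(d[0]+d[1])/2,2),'pred ctr',round(off,2))
print(arm.read_state()['wrist_force'])
```

```text
w4 frame [14.22 44.54] digit [19.94 33.26] offset px 2.78 pred ctr 29.91
w6 frame [14.09 44.79] digit [19.67 33.77] offset px 2.72 pred ctr 30.1
w7 frame [14.34 44.98] digit [21.86 35.89] offset px 0.78 pred ctr 30.36
[ 0.1615042   0.26835222 -0.55113957]
```

The remaining offset is about 1 px, or 0.036 rad. I'll give it one more nudge of about 1 mm at the rim.

Run:
```python
from h import *
T=T_tool();p=T[:3,3];go([.6748,.1868,.0575],Rm=T[:3,:3])
```

```text
t [0.0049 0.     0.1604] w [0. 0. 0.]
```

play_rows(targets=[{"grip": -1, "tx": 0.005, "ty": 0, "tz": 0.05, "wx": 0, "wy": 0, "wz": 0}, {"grip": -1, "tx": 0.005, "ty": 0, "tz": 0.1, "wx": 0, "wy": 0, "wz": 0}, {"grip": -1, "tx": 0.005, "ty": 0, "tz": 0.14, "wx": 0, "wy": 0, "wz": 0}, {"grip": -1, "tx": 0.005, "ty": 0, "tz": 0.157, "wx": 0, "wy": 0, "wz": 0}, {"grip": -1, "tx": 0.005, "ty": 0, "tz": 0.16, "wx": 0, "wy": 0, "wz": 0}, {"grip": -1, "tx": 0.005, "ty": 0, "tz": 0.16, "wx": 0, "wy": 0, "wz": 0}, {"grip": -1, "tx": 0.005, "ty": 0, "tz": 0.16, "wx": 0, "wy": 0, "wz": 0}])

```text
time_s: 25.2
position: [0.6756, 0.1869, 0.0592]
eef_rot: [179.8, -49.9, -175.4]
wrist_force: [0.8, 0.7, 0.1]
grip_width: 0.001
grip_force: 0.0
```

play_rows(targets=[{"grip": -1, "tx": 0, "ty": 0, "tz": 0.002, "wx": 0, "wy": 0, "wz": 0}, {"grip": -1, "tx": 0, "ty": 0, "tz": 0.004, "wx": 0, "wy": 0, "wz": 0}, {"grip": -1, "tx": 0, "ty": 0, "tz": 0.005, "wx": 0, "wy": 0, "wz": 0}, {"grip": -1, "tx": 0, "ty": 0, "tz": 0.005, "wx": 0, "wy": 0, "wz": 0}])

```text
time_s: 25.6
position: [0.6731, 0.1867, 0.0568]
eef_rot: [179.8, -49.9, -175.4]
wrist_force: [0.3, 0.8, -0.3]
grip_width: -0.001
grip_force: 0.0
```

play_rows(targets=[{"grip": -1, "tx": 0, "ty": 0, "tz": 0.002, "wx": 0, "wy": 0, "wz": 0}, {"grip": -1, "tx": 0, "ty": 0, "tz": 0.004, "wx": 0, "wy": 0, "wz": 0}, {"grip": -1, "tx": 0, "ty": 0, "tz": 0.0045, "wx": 0, "wy": 0, "wz": 0}, {"grip": -1, "tx": 0, "ty": 0, "tz": 0.0045, "wx": 0, "wy": 0, "wz": 0}])

```text
time_s: 26.0
position: [0.6714, 0.1865, 0.0558]
eef_rot: [179.8, -49.8, -175.4]
wrist_force: [6.0, 0.8, 3.6]
grip_width: 0.001
grip_force: 3.4
```

play_rows(targets=[{"grip": -1, "tx": -0.001, "ty": 0, "tz": 0.0005, "wx": 0, "wy": 0, "wz": 0}, {"grip": -1, "tx": -0.002, "ty": 0, "tz": 0.0005, "wx": 0, "wy": 0, "wz": 0}, {"grip": -1, "tx": -0.0027, "ty": 0, "tz": 0.0005, "wx": 0, "wy": 0, "wz": 0}, {"grip": -1, "tx": -0.0027, "ty": 0, "tz": 0.0005, "wx": 0, "wy": 0, "wz": 0}, {"grip": -1, "tx": -0.0027, "ty": 0, "tz": 0.0005, "wx": 0, "wy": 0, "wz": 0}])

```text
time_s: 26.5
position: [0.6723, 0.1866, 0.0548]
eef_rot: [179.8, -49.8, -175.4]
wrist_force: [7.2, 1.1, 7.0]
grip_width: -0.002
grip_force: 4.4
```

play_rows(targets=[{"grip": -1, "tx": 0, "ty": 0, "tz": -0.01, "wx": 0, "wy": 0, "wz": 0}, {"grip": -1, "tx": 0, "ty": 0, "tz": -0.05, "wx": 0, "wy": 0, "wz": 0}, {"grip": -1, "tx": 0, "ty": 0, "tz": -0.11, "wx": 0, "wy": 0, "wz": 0}, {"grip": -1, "tx": 0, "ty": 0, "tz": -0.17, "wx": 0, "wy": 0, "wz": 0}, {"grip": -1, "tx": 0, "ty": 0, "tz": -0.17, "wx": 0, "wy": 0, "wz": 0}, {"grip": -1, "tx": 0, "ty": 0, "tz": -0.17, "wx": 0, "wy": 0, "wz": 0}])

```text
time_s: 27.1
position: [0.75, 0.1924, 0.1188]
eef_rot: [179.8, -49.9, -175.4]
wrist_force: [0.8, 0.1, -0.7]
grip_width: 0.0
grip_force: 0.0
```

Run:
```python
from h import *
w=snap('wrist','w8');s0=load('s0');s1=snap('scene','s1')
def crop(k,u,v,h,ww,n): return cv2.resize(k['img'][v-h:v+h,u-ww:u+ww],None,fx=n,fy=n,interpolation=cv2.INTER_CUBIC)
u,v=proj(w,sh(AX+.0185*N+[0,-.0148,0]))[0].round().astype(int);print(u,v)
o=np.zeros((600,800,3),np.uint8)
a=crop(w,u,v,22,33,6);o[:264,:396]=a
b=crop(s1,370,220,66,66,3);o[:396,402:798]=b
x=cv2.resize(s1['img'],(400,300));o[300:600,:400]=x
cv2.imwrite('pics/c4.png',o)
```

```text
344 224
```

View pics/c4.png

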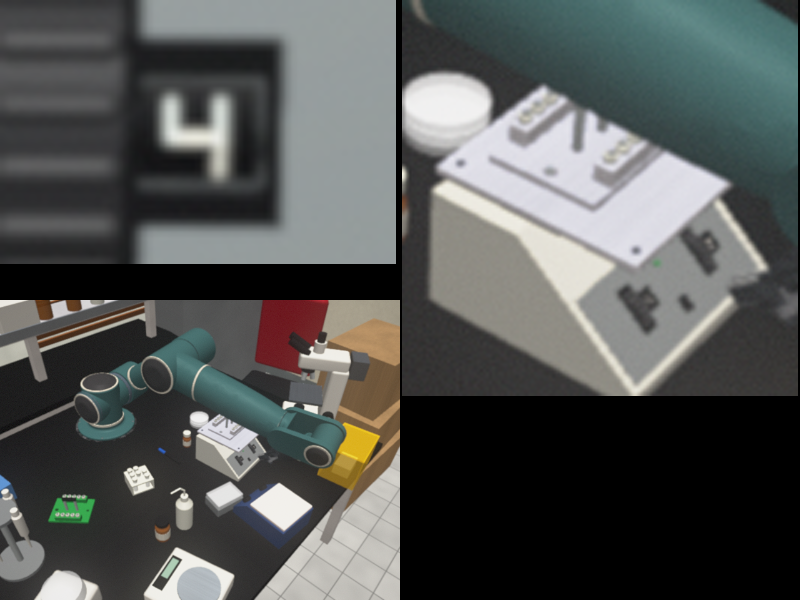

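The final composite shows the 4 centred in its window (digit middle at crop row 137, frame middle at 133). The carrier is seated level on the platform, the bottle stands on the bench, and the gripper is clear.

```bash
python3 -c "
from bench import arm
print(arm.finish_job())"
```

```text
the job is handed in; nothing more can be done
None
```

I handed the job in at about 27 s on the robot's clock: the bottle stands upright on the bench, the carrier is fully down and level on both pins, and the speed wheel shows 4 centred in its window. The other thumbwheel and everything else on the bench were left alone.

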